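# Turn a drawer front round the post and set it against fence and stop

### The job

Turn the square drawer front a quarter turn by pushing it round against the fixed steel post, so that its notched edge faces the fence. Push it flat against the fence while it is still clear of the stop, then slide it along the fence until it meets the stop block, and leave it there, flush with both. Keep it flat on the table all the time, and leave the glue bottle, tape measure and try square where they are.

Things in the scene. Friction and masses are not known exactly. Their poses are not given: they have to be found in the camera images.
- panel: Loose square wooden drawer front lying flat, 110 x 110 x 24 mm, about 0.2 kg, slides easily (friction 0.3). Origin: centre of its underside; axes along its sides. A finger notch 50 mm wide, 20 mm deep cuts through its -y edge, mid-way; shut fingers fit in. It starts on the robot's side of the post, 10 to 45 mm short of it, +x edge roughly towards the fence, the post opposite its +y half or middle.
- notch (a point): Middle of the drawer front's notched edge line, 55 mm from the panel's origin along its -y, on its underside. At the start the notch points roughly towards the stop's end (right); after a quarter turn anticlockwise, seen from above, it faces the fence, and the panel's -x edge faces the stop.
- fence: Fixed blue-grey beam 60 mm thick, 45 mm high, beyond the work, with a wooden stop block (85 mm out, 35 mm wide, 36 mm high) at its right end. Origin: on the table in the inner corner of fence and stop. x points square to the fence, away from the robot; the fence face is x = 0. y runs along the fence to its end at 320 mm; the stop face is y = 0. Panel home: its origin at x -55, y 55 mm.
- post: Fixed upright steel post, 20 mm in diameter and 40 mm high, standing on the table 128 to 142 mm short of the fence face and 170 to 220 mm along from the stop's face. Origin: on its axis at the table. Pushing the panel's edge right opposite it can jam the panel; the notch's cheek nearer the fence gives a good lever.
- glue_bottle: Bystander: white bottle, 60 mm in diameter, 160 mm high, standing to the left. Origin: centre of its underside.
- tape_measure: Bystander: black tape measure, 70 x 65 mm, 40 mm high, to the right. Origin: centre of its underside.
- try_square: Bystander: try square lying flat to the left, near the robot: a dark wooden stock 110 x 20 x 18 mm along its x axis and a steel blade 30 mm wide that runs 160 mm out along its +y. Origin: centre of the stock's underside.
Not all that is in view belongs to the job. Of the things that look like the post, the smallest one is meant. Of the things like the panel, leave any that is purple; of the rest the smaller one is meant.

How it is judged:
By the outcome, as a careful person would: the job done as asked, in the order asked, and still so for the second after the job is handed in, with the robot touching nothing.
It also fails if it takes over 61 s, if anything falls off the work surface, if the arm or the gripper's body presses on something with over 40 N, if the wrist force passes 120 N, or if a joint passes its speed limit or range.

### The arm

A 6-joint arm with a two-finger parallel gripper is mounted at the origin on the work surface. World frame = base frame: x ahead of the robot, y to its left, z up, the work surface at z = 0. Lengths are in mm, angles in rad, forces in N, time in s.
With the tool pointing down it reaches from about 350 to 875 mm from the base axis. Payload 4.2 kg.
Tool frame: the origin (TCP) lies on the centre line of the jaws, within the pads' length; the fingertips stand 22 mm ahead of it and the grasp point (between the pads) lies 3 mm ahead of it (arm.nose_length is the distance from the TCP to the fingertips, in mm); z points along the fingers, x is the direction in which the jaws open and shut, and the axes are right-handed (so a half turn about z gives the same grasp; the last joint's range is limited). The gripper opens to 85 mm and grips with 20 to 120 N. Pads are 22 mm wide; open, the fingers measure 114 mm over their backs; the gripper's body (76 mm by 85 mm) begins 54 mm behind the grasp point. The pads swing forward as they close: fully open they stand 13 mm farther back than shut.
Start: joints at [-1.007, 0.385, 0.008, 0, -1.194, -0.259], TCP at [187.58, -596.165, 253.312] pointing down, gripper open.
Joint ranges: [-3.14, 3.14], [-1.21, 2.06], [-1.07, 1.41], [-3.16, 2.05], [-2.99, -0.16], [-3.1, 3.1]. Speed limits (rad/s): [2.79, 2.79, 3.14, 3.14, 3.14, 3.14].

### API

Orientations are given as a unit quaternion [x, y, z, w].
In Python, from bench import telemetry, get_image, workorder, nets, arm gives the robot as it stands.
- The arm moves only by the tool apply_moves, never from a script. Its argument "steps" is a list of rows, each an object with "hand": the opening, from 0 (shut) to 1 (fully open); "xyz": the shift along the tool's x, y, z in cm, a list of three; "delta_rot": the turn, a rotation vector about the tool's x, y, z in rad, a list of three. In form: [{"hand": hand, "xyz": [x, y, z], "delta_rot": [wx, wy, wz]}, ...]. A call has 1 to 12 rows; each row is the pose to reach, as a shift and turn from the pose commanded when the call began, along the tool's axes at that moment; what a row does not reach only later rows make up. A row lasts 1/12 s, in which the tool goes at most 41.7 mm and 7.16 degrees, less where a joint would pass 70% of its speed; a pose out of reach is approached as far as the arm can. A call with a gripper value outside its range is refused whole. The fingers move at their own pace and stop on an object; the grip force is fixed at half the most. Time passes only in rows, so rows that repeat a pose let the fingers close. It gives the time, the measured TCP pose, the force and the opening at its end, in the units of the state.
- telemetry.read_state(): the state, without advancing time (a new reading comes with each control period).
- get_image(name): name is "scene" or "top" or "wrist"; returns a dict with "frame" (420x560x3 uint8, blue, green, red), "fx", "fy", "cx", "cy" (pixels), "distortion" ([k1, k2, p1, p2, k3] as OpenCV has them; the pictures are not rectified), "origin" and "orientation" of the camera in the world. Camera axes: x right, y down, z forward; pixel columns grow to the right and rows downward; lengths in mm; the calibration is good to about 2 mm. A picture is of the moment at which its call begins. There is no depth.
- workorder.job_done(): hands the job in, once; it reports no verdict.
Trained networks look in a picture, given as the dict that the camera call returned (one of the last four; its "shot" number tells which), for a name from the list of things; names that differ only in an ending like _2 or _b are one class to them, and where a whole thing is asked for, a point or a joint stands for the part that bears it (a point fixed in the world has none). Each returns a list of dicts, best first, with "confidence" (0 to 1); they miss things now and then, are a little off and sometimes report something else, mostly with a low value. They report only what shows in the picture. A call takes as long as a camera call. They do not tell look-alikes from the thing itself.
- nets.recognise(picture, label): "xyz" ([x, y, z] in mm, in world coordinates, good to about 4 mm: the middle of the surface that is visible of it).
- nets.outline_of(picture, label): "pixels" (420x560 bool, what is visible of it).
- nets.pinpoint(picture, label): "xyz" ([x, y, z] in mm, in world coordinates, good to about 4 mm: a listed point, or the origin of a listed thing).
The state is a dict: "clock": time; "joints": joint angles; "joint_vel": joint speeds; "joint_efforts": joint torques, N m; "position": TCP position; "ee_rot": TCP orientation; "contact_force": force on the tool from outside, world axes, zero at the start; "wrist_torque": the same for the moment, N m; "gripper_width": finger opening in mm.
Only numpy, scipy, OpenCV 4.12 (cv2) and the standard library are available. Lean on these libraries where they do the work, as an engineer would, in place of code of your own. Each camera call takes 0.05 s, during which the arm holds its last target.

## Working session

There is one attempt and no reset: what is moved stays moved. The work goes in short steps, Python scripts to look and compute and a tool call to move; the robot and the scene stay as the last step left them, time stands still between calls to the robot, and variables do not carry over. Pictures are saved under pics/ and viewed, and the job is handed in when it is done.

Besides the shell and the picture viewer there is one more tool, called after "Request:" as name(argument=value, ...), one argument or row to a line, values as JSON. apply_moves: Moves the arm, as the interface text tells. Its arguments: {"type":"object","properties":{"steps":{"type":"array"}},"required":["steps"]}

```bash
ls; mkdir -p pics; python3 - <<'E'
from bench import telemetry, get_image, workorder, nets, arm
import cv2, pickle
s=telemetry.read_state(); print(s)
for n in ("top","scene"):
    p=get_image(n); cv2.imwrite(f"pics/{n}0.png",p["frame"]); 
    print({k:v for k,v in p.items() if k!="frame"})
    pickle.dump(p,open(f"{n}0.pkl","wb"))
    for l in ("panel","notch","fence","post","glue_bottle","tape_measure","try_square"):
        for r in nets.pinpoint(p,l): print(n,l,r)
E
```

```text
pics
{'clock': 0.0, 'joints': array([-1.00739483e+00,  3.85562791e-01,  6.60197620e-03, -5.10416321e-04,
       -1.19403323e+00, -2.58561739e-01]), 'joint_vel': array([-0.00092777,  0.00058682, -0.00088776,  0.00073419,  0.00031431,
       -0.00026343]), 'joint_efforts': array([ 1.63903901e-04, -3.92290449e+01,  1.88404799e+01,  4.18623984e+00,
       -4.68356215e-03, -4.88246798e-06]), 'position': array([ 187.41586189, -595.65520484,  252.20676373]), 'ee_rot': array([ 5.91624216e-01,  8.06213076e-01,  6.22655713e-04, -9.35976332e-04]), 'contact_force': array([0.0820839 , 0.53383433, 0.56827292]), 'wrist_torque': array([-0.00039607, -0.00363645, -0.02125856]), 'gripper_width': 85.21527033951145}
{'fx': 433.24830658315045, 'fy': 433.24830658315045, 'cx': 278.36379147712626, 'cy': 211.52212870391892, 'distortion': array([-0.09993862,  0.        ,  0.        ,  0.        ,  0.        ]), 'origin': array([ 245.89938113,    6.23863721, 1280.25638193]), 'orientation': array([ 0.71789409, -0.68687251,  0.07779106, -0.08235765]), 'shot': 1}
top panel {'xyz': [505.4, 49.7, -3.8], 'confidence'
[... 1204 characters left out ...]
e notch {'xyz': [494.2, -10.9, 2.4], 'confidence': 0.94}
scene notch {'xyz': [378.5, 141.6, -2.1], 'confidence': 0.83}
scene notch {'xyz': [338.2, -88.0, 2.0], 'confidence': 0.64}
scene fence {'xyz': [727.0, -156.6, -3.1], 'confidence': 0.82}
scene post {'xyz': [626.1, 144.0, -1.3], 'confidence': 0.56}
scene post {'xyz': [590.6, 57.9, -1.3], 'confidence': 0.49}
scene glue_bottle {'xyz': [578.0, 421.6, 2.5], 'confidence': 0.59}
scene tape_measure {'xyz': [520.6, -359.8, -3.9], 'confidence': 0.86}
scene tape_measure {'xyz': [580.7, 419.8, 1.8], 'confidence': 0.4}
scene try_square {'xyz': [309.6, 393.2, -3.1], 'confidence': 0.88}
scene try_square {'xyz': [592.3, 57.5, -1.6], 'confidence': 0.26}
```

View pics/top0.png

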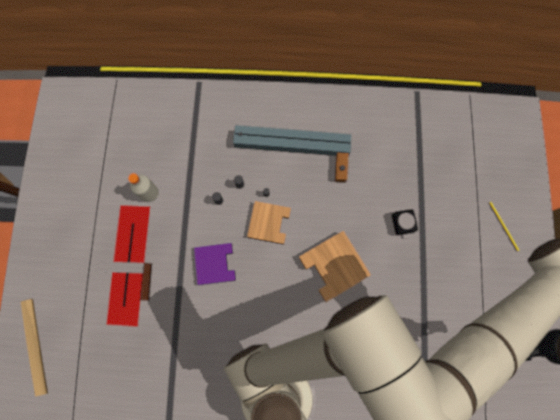

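View pics/scene0.png

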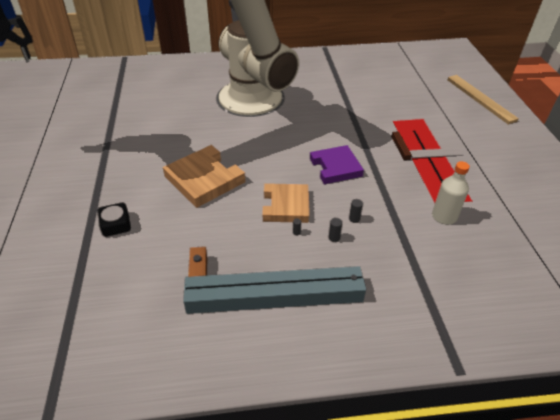

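The top view shows the wanted panel at pixel (268,222) with the notch to the right, the small post at (266,192), and the fence running (235,138)–(350,145) with the stop at (342,167). The purple panel and the larger wooden panel are decoys. I'll zoom in to measure.

```bash
cat > h.py <<'E'
import numpy as np, cv2
from scipy.spatial.transform import Rotation as R
def K(p): return np.array([[p["fx"],0,p["cx"]],[0,p["fy"],p["cy"]],[0,0,1.]])
def pix2w(p,uv,z):
    uv=np.array(uv,float).reshape(-1,1,2)
    n=cv2.undistortPoints(uv,K(p),np.array(p["distortion"])).reshape(-1,2)
    d=R.from_quat(p["orientation"]).apply(np.c_[n,np.ones(len(n))])
    o=np.array(p["origin"]); t=(z-o[2])/d[:,2]
    return (o+d*t[:,None])[:,:2]
def w2pix(p,X):
    Rm=R.from_quat(p["orientation"]).as_matrix().T
    r=cv2.projectPoints(np.array(X,float).reshape(-1,1,3),cv2.Rodrigues(Rm)[0],-Rm@np.array(p["origin"]),K(p),np.array(p["distortion"]))[0]
    return r.reshape(-1,2)
E
python3 - <<'E'
import pickle,cv2
t=pickle.load(open("top0.pkl","rb"));s=pickle.load(open("scene0.pkl","rb"))
def crop(p,x0,y0,x1,y1,f,n): cv2.imwrite(n,cv2.resize(p["frame"][y0:y1,x0:x1],None,fx=f,fy=f,interpolation=cv2.INTER_CUBIC))
crop(t,200,110,360,260,5,"pics/tz.png" )
crop(s,170,170,380,320,3.8,"pics/sz.png")
E
```

```text
(no output)
```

View pics/tz.png

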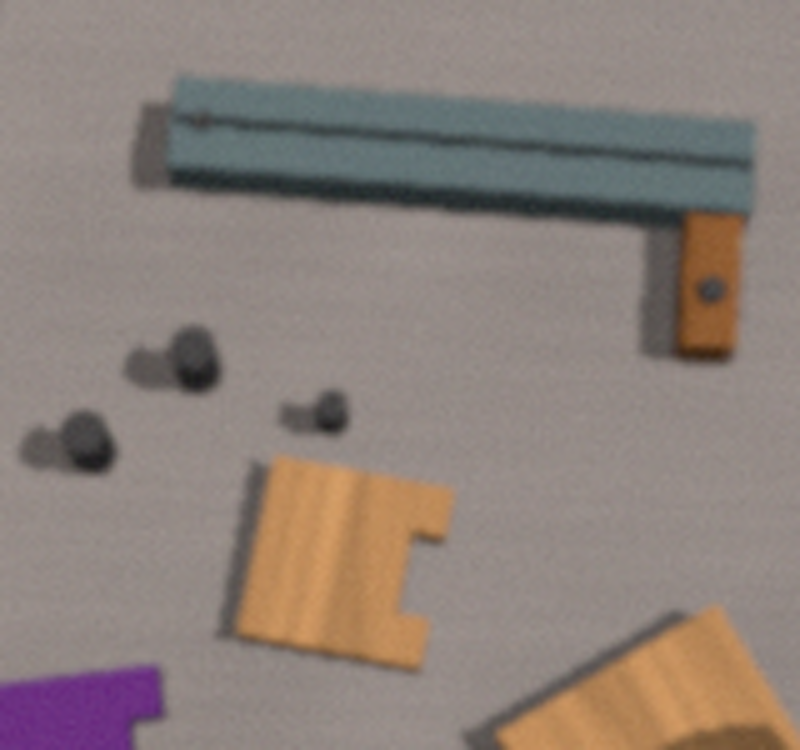

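View pics/sz.png

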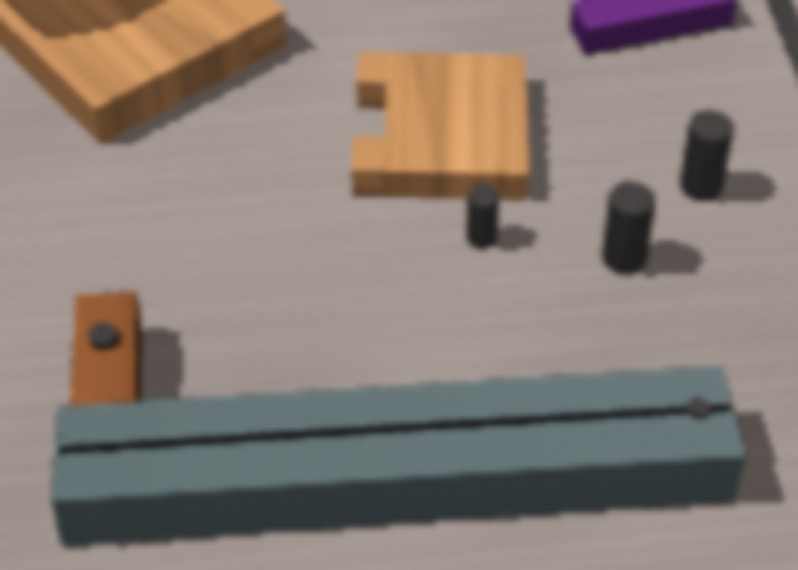

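```bash
cat > m.py <<'E'
import pickle
from h import *
np.set_printoptions(precision=1,suppress=True)
t=pickle.load(open("top0.pkl","rb"));s=pickle.load(open("scene0.pkl","rb"))
T=lambda uv,z: pix2w(t,(np.array(uv,float)+.5)/5-.5+[200,110],z)
S=lambda uv,z: pix2w(s,(np.array(uv,float)+.5)/3.8-.5+[170,170],z)
E
python3 - <<'E'
from m import *
print("panel T",T([(275,457),(455,488),(420,670),(237,635)],24).tolist())
print("panel S",S([(529,176),(352,172),(358,53),(526,55)],24).tolist())
print("fence T",T([(168,172),(752,215)],45).tolist(), T([(178,77),(755,122)],45).tolist())
print("fence S",S([(725,368),(57,408)],45).tolist(),S([(742,460),(52,500)],45).tolist())
print("stop T",T([(685,212),(680,347),(734,350)],36).tolist(), T([(680,357)],0).tolist())
print("stop S",S([(139,402),(137,293),(77,295)],36).tolist())
print("post T",T([(333,400)],40),T([(330,424)],0),"S",S([(484,195)],40),S([(482,240)],0))
E
```

```text
panel T [[564.9581716183184, 93.43136229535943], [550.6091060764297, -14.963962778764685], [440.1702764390592, 1.330406407211279], [456.1447531629117, 109.66912669048045]]
panel S [[567.6656346922181, 91.01812977424032], [551.6942390166068, -17.06524326918222], [443.0854100438869, -2.0284653936792694], [457.71460527021486, 107.97022899967891]]
fence T [[735.855707595998, 167.5193251495966], [723.853340190226, -188.39725294720753]] [[798.7272536095177, 165.81936500901918], [784.7998622081036, -190.12952304893668]]
fence S [[743.013028642096, 167.44952967373868], [727.7741677710862, -192.01341869262876]] [[802.7577506095145, 161.28923362729788], [785.5668574622501, -193.62963093372736]]
stop T [[727.3065648115095, -148.71283191920813], [640.8232344640501, -146.67023151273654], [640.4399612935491, -179.25822138922504]] [[645.7858183344479, -151.1762552260693]]
stop S [[722.0725026732846, -149.57665556985089], [644.7922045462567, -149.37289764412296], [642.288779412487, -183.1612089854885]]
post T [[597.3  59.8]] [[593.4  62.6]] S [[595.4  58.1]] [[595.5  58.3]]
```

```bash
cat > fit.py <<'E'
from h import *
from scipy.optimize import minimize
def prism(poly,z0,z1): return [(np.c_[poly,np.full(len(poly),z)]) for z in (z0,z1)]
PAN=np.array([(-55,-55),(-25,-55),(-25,-35),(25,-35),(25,-55),(55,-55),(55,55),(-55,55)],float)
FEN=np.array([(0,-35),(60,-35),(60,320),(0,320)],float)
STP=np.array([(-85,-35),(0,-35),(0,0),(-85,0)],float)
def tf(poly,q):
    c,s=np.cos(q[2]),np.sin(q[2]); return poly@np.array([[c,s],[-s,c]])+[q[0],q[1]]
SS=4
def render(p,parts,q,roi):
    x0,y0,x1,y1=roi; im=np.zeros(((y1-y0)*SS,(x1-x0)*SS),np.uint8)
    for poly,h in parts:
        w=tf(poly,q); n=len(w)
        b=w2pix(p,np.c_[w,np.zeros(n)]); t=w2pix(p,np.c_[w,np.full(n,h)])
        f=lambda a: np.round(((a+.5-[x0,y0])*SS-.5)*16).astype(np.int32)
        for i in range(n):
            j=(i+1)%n; cv2.fillPoly(im,[f(np.array([b[i],b[j],t[j],t[i]]))],255,shift=4)
        cv2.fillPoly(im,[f(t)],255,shift=4)
    return cv2.resize(im,(x1-x0,y1-y0),interpolation=cv2.INTER_AREA)/255.
def fit(p,parts,mask,q0,ign=None):
    ys,xs=np.where(mask); roi=(max(xs.min()-12,0),max(ys.min()-12,0),min(xs.max()+13,560),min(ys.max()+13,420))
    m=mask[roi[1]:roi[3],roi[0]:roi[2]].astype(float)
    w=np.ones_like(m) if ign is None else 1-ign[roi[1]:roi[3],roi[0]:roi[2]].astype(float)
    S=np.array([1,1,.02])
    c=lambda v:(np.abs(render(p,parts,np.array(v)*S,roi)-m)*w).sum()
    best=None
    v=np.array(q0)/S
    for st in (6,1.5):
        sim=np.vstack([v]+[v+st*np.eye(3)[i] for i in range(3)])
        r=minimize(c,v,method="Nelder-Mead",options=dict(initial_simplex=sim,xatol=.02,fatol=.05)); v=r.x
    return v*S,r.fun,m.sum()
E
python3 - <<'E'
from m import *; from fit import *
from bench import nets, arm
print(arm.nose_length, dir(arm))
for n,p in (("top",t),("scene",s)):
    out={}
    for l in ("panel","fence","post"):
        for i,r in enumerate(nets.outline_of(p,l)):
            k=r["pixels"]; out[l,i]=k; ys,xs=np.where(k)
            print(n,l,i,r["confidence"],k.sum(),xs.mean(),ys.mean())
    pickle.dump(out,open(n+"_m0.pkl","wb"))
E
```

```text
22.0 ['IKError', '__class__', '__delattr__', '__dict__', '__dir__', '__doc__', '__eq__', '__format__', '__ge__', '__getattribute__', '__getstate__', '__gt__', '__hash__', '__init__', '__init_subclass__', '__le__', '__lt__', '__module__', '__ne__', '__new__', '__reduce__', '__reduce_ex__', '__repr__', '__setattr__', '__sizeof__', '__str__', '__subclasshook__', '__weakref__', 'nose_length']
top panel 0 0.82 2491 336.1710156563629 265.0100361300683
top panel 1 0.68 1306 267.61408882082696 222.40964777947931
top panel 2 0.65 1381 213.06734250543084 264.00579290369296
top panel 3 0.41 2977 297.1709774941216 143.58582465569364
top fence 0 0.82 3036 297.33069828722 143.49703557312253
top post 0 0.6 77 238.53246753246754 181.44155844155844
top post 1 0.49 44 266.25 191.63636363636363
scene panel 0 0.74 1557 286.2132305716121 202.32434168272317
scene panel 1 0.68 2856 202.50280112044817 175.59908963585434
scene panel 2 0.61 1425 336.8821052631579 163.98456140350876
scene fence 0 0.98 7144 267.2883538633819 287.13619820828666
scene post 0 0.78 284 335.1232394366197 229.57394366197184
scene post 1 0.51 253 355.82213438735175 209.7588932806324
scene post 2 0.42 131 296.90076335877865 226.00763358778627
```

```bash
python3 - <<'E'
from m import *; from fit import *
np.set_printoptions(precision=3)
C=np.array([(10*np.cos(a),10*np.sin(a)) for a in np.linspace(0,2*np.pi,24,endpoint=False)])
for n,p,pi,po in (("top",t,1,1),("scene",s,0,2)):
    o=pickle.load(open(n+"_m0.pkl","rb"))
    F=o["fence",0]
    print(n,"fence",fit(p,[(FEN,45),(STP,36)],F,(727.5,-149.5,-.04)))
    pm=o["post",po]
    print(n,"panel",fit(p,[(PAN,24)],o["panel",pi],(504,46,-.145),ign=cv2.dilate(pm.astype(np.uint8),np.ones((3,3))) ))
    print(n,"post",fit(p,[(C,40)],pm,(595,59,0)))
E
```

```text
top fence (array([ 729.333, -150.664,   -0.038]), np.float64(122.16078431372549), np.float64(3036.0))
top panel (array([503.921,  47.279,  -0.144]), np.float64(58.8156862745098), np.float64(1306.0))
top post (array([596.124,  60.592,  -0.033]), np.float64(15.815686274509803), np.float64(44.0))
scene fence (array([ 726.215, -154.047,   -0.04 ]), np.float64(315.9921568627451), np.float64(7144.0))
scene panel (array([503.132,  45.254,  -0.123]), np.float64(109.26666666666665), np.float64(1557.0))
scene post (array([591.906,  59.319,   0.132]), np.float64(22.454901960784312), np.float64(131.0))
```

```bash
cat > plan.py <<'E'
# usage: plan.py: state file cmd.json holds commanded [x,y,z,psi]; rows() prints
import numpy as np, json, os
def cmd(): return json.load(open("cmd.json"))
def setcmd(c): json.dump([float(v) for v in c],open("cmd.json","w"))
def rows(wps,c=None):
    c=c or cmd(); a=c[3]; ex=np.array([np.cos(a),np.sin(a)]); ey=np.array([np.sin(a),-np.cos(a)])
    out=[]
    for w in wps:
        d=np.array(w[:2])-c[:2]
        out.append([round(d@ex/10,2),round(d@ey/10,2),round((c[2]-w[2])/10,2),round(-(w[3]-a),3)])
    return out
def apply(r):  # advance cmd by the actual last row numbers
    c=cmd(); a=c[3]; ex=np.array([np.cos(a),np.sin(a)]); ey=np.array([np.sin(a),-np.cos(a)])
    p=np.array(c[:2])+10*r[0]*ex+10*r[1]*ey
    setcmd([p[0],p[1],c[2]-10*r[2],a-r[3]]); return cmd()
def meas():
    from bench import telemetry
    s=telemetry.read_state(); q=s["ee_rot"]
    return s["clock"],np.round(s["position"],1),round(2*np.arctan2(q[1],q[0]),4),np.round(s["contact_force"],1),round(s["gripper_width"],1),np.round(s["joints"],2)
E
python3 -c "
from plan import *
setcmd([187.58,-596.165,253.312,2*np.arctan2(.806213,.591624)])
print(cmd(),rows([(500,-3,110,np.radians(172))]))"
```

```text
[187.58, -596.165, 253.312, 1.8754480311952286] [[np.float64(47.21), np.float64(47.6), 14.33, np.float64(-1.127)]]
```

Request:
apply_moves(
  steps=[
    {"hand": 0, "xyz": [47.2, 47.6, 14.3], "delta_rot": [0, 0, -1.12]},
    {"hand": 0, "xyz": [47.2, 47.6, 14.3], "delta_rot": [0, 0, -1.12]},
    {"hand": 0, "xyz": [47.2, 47.6, 14.3], "delta_rot": [0, 0, -1.12]},
    {"hand": 0, "xyz": [47.2, 47.6, 14.3], "delta_rot": [0, 0, -1.12]},
    {"hand": 0, "xyz": [47.2, 47.6, 14.3], "delta_rot": [0, 0, -1.12]},
    {"hand": 0, "xyz": [47.2, 47.6, 14.3], "delta_rot": [0, 0, -1.12]},
    {"hand": 0, "xyz": [47.2, 47.6, 14.3], "delta_rot": [0, 0, -1.12]},
    {"hand": 0, "xyz": [47.2, 47.6, 14.3], "delta_rot": [0, 0, -1.12]},
    {"hand": 0, "xyz": [47.2, 47.6, 14.3], "delta_rot": [0, 0, -1.12]},
    {"hand": 0, "xyz": [47.2, 47.6, 14.3], "delta_rot": [0, 0, -1.12]},
    {"hand": 0, "xyz": [47.2, 47.6, 14.3], "delta_rot": [0, 0, -1.12]},
    {"hand": 0, "xyz": [47.2, 47.6, 14.3], "delta_rot": [0, 0, -1.12]},
  ],
)

```text
clock: 2.1
position: [416.2, -161.6, 149.1]
ee_rot: [0.073, 0.997, -0.0, 0.001]
contact_force: [0.3, 0.1, 0.3]
gripper_width: 0.1
```

```bash
python3 -c "
from plan import *
m=meas();print(m)
f=12*41.7/np.linalg.norm([472,476,143])
c=[187.58+f*312.4,-596.165+f*593.2,253.312-f*143,2.9954];print(c)
setcmd(c)
print(rows([(500,-3,110,np.radians(172))]))"
```

```text
(2.1, array([ 416.2, -161.6,  149.1]), np.float64(2.9959), array([0.3, 0.1, 0.3]), 0.1, array([-0.  ,  0.2 , -0.56,  0.  , -0.81, -0.14]))
[np.float64(415.6497361515436), np.float64(-163.09532175065397), np.float64(148.91388133908214), 2.9954]
[[np.float64(-6.01), np.float64(17.07), 3.89, np.float64(-0.007)]]
```

Request:
apply_moves(
  steps=[
    {"hand": 0, "xyz": [-6.0, 17.1, 3.9], "delta_rot": [0, 0, -0.007]},
    {"hand": 0, "xyz": [-6.0, 17.1, 3.9], "delta_rot": [0, 0, -0.007]},
    {"hand": 0, "xyz": [-6.0, 17.1, 3.9], "delta_rot": [0, 0, -0.007]},
    {"hand": 0, "xyz": [-6.0, 17.1, 3.9], "delta_rot": [0, 0, -0.007]},
    {"hand": 0, "xyz": [-6.0, 17.1, 3.9], "delta_rot": [0, 0, -0.007]},
    {"hand": 0, "xyz": [-6.0, 17.1, 3.9], "delta_rot": [0, 0, -0.007]},
    {"hand": 0, "xyz": [-6.0, 17.1, 3.9], "delta_rot": [0, 0, -0.007]},
  ],
)

```text
clock: 2.68
position: [499.8, -2.2, 109.6]
ee_rot: [0.068, 0.998, -0.0, -0.0]
contact_force: [-0.0, -0.2, -0.5]
gripper_width: 0.2
```

```bash
python3 - <<'E'
from plan import *
from bench import get_image
import cv2
print(apply([-6,17.1,3.9,-.007]),meas())
p=get_image("wrist"); cv2.imwrite("pics/w1.png",p["frame"]); 
p=get_image("scene"); cv2.imwrite("pics/s1.png",p["frame"])
E
```

```text
[499.9196999352833, -2.6597483765197296, 109.91388133908214, 3.0024] (2.6833, array([499.8,  -2.2, 109.6]), np.float64(3.0046), array([-0. , -0.2, -0.5]), 0.2, array([ 0.32,  0.34, -0.48, -0.  , -0.75, -0.46]))
```

View pics/w1.png

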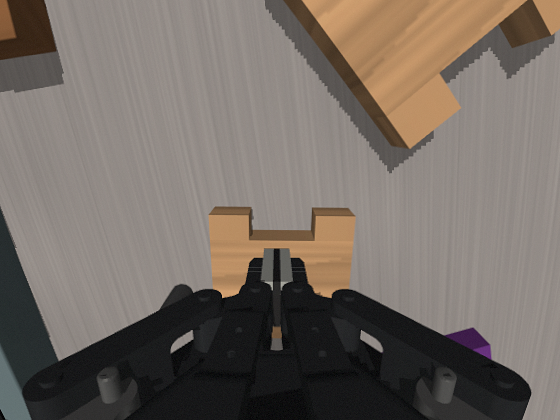

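View pics/s1.png

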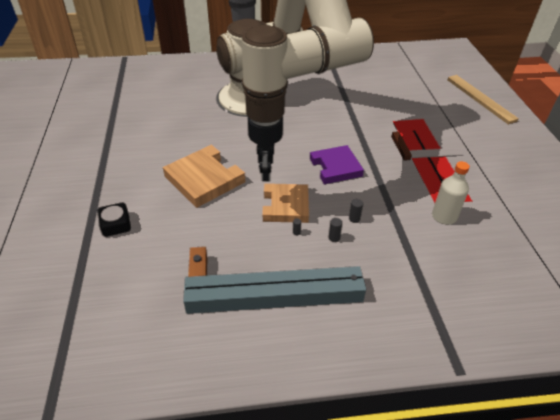

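```bash
python3 - <<'E'
from fit import *
from bench import get_image,nets
p=get_image("wrist"); f=p["frame"].copy()
print(p["origin"],w2pix(p,[(499.8,-2.2,24),(499.8,-2.2,0),(499.8,-2.2,88)]))
q=(503.7,46.4,-.14); w=tf(PAN,q)
a=w2pix(p,np.c_[w,np.full(8,24)]); cv2.polylines(f,[np.round(a).astype(int)],True,(0,255,0),1)
cv2.imwrite("pics/w2.png",f)
E
```

```text
[489.45912799 -73.46903848 230.19177069] [[275.70235257 226.68181574]
 [275.74666666 217.17005578]
 [275.52111256 265.66605641]]
```

View pics/w2.png

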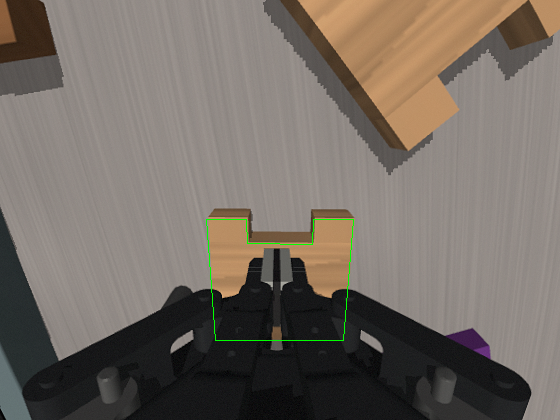

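Request:
apply_moves(
  steps=[
    {"hand": 0, "xyz": [-0.05, -0.35, 4.0], "delta_rot": [0, 0, 0]},
    {"hand": 0, "xyz": [-0.05, -0.35, 7.0], "delta_rot": [0, 0, 0]},
    {"hand": 0, "xyz": [-0.05, -0.35, 8.0], "delta_rot": [0, 0, 0]},
    {"hand": 0, "xyz": [-0.05, -0.35, 8.0], "delta_rot": [0, 0, 0]},
  ],
)

```text
clock: 3.17
position: [497.3, -8.4, 27.8]
ee_rot: [0.071, 0.997, -0.001, -0.003]
contact_force: [-0.3, -0.2, 0.4]
gripper_width: -0.2
```

```bash
cat > look.py <<'E'
import sys,pickle
from fit import *
from plan import *
from bench import get_image,nets
def pick(p,q,names=("panel",)):
    best=None
    c=w2pix(p,[(q[0],q[1],12)])[0]
    for r in nets.outline_of(p,"panel"):
        k=r["pixels"]; ys,xs=np.where(k); d=np.hypot(xs.mean()-c[0],ys.mean()-c[1])
        if d<40 and (best is None or d<best[0]): best=(d,k)
    return None if best is None else best[1]
def look(tag,q,cams=("wrist","scene","top"),show=True):
    m=meas(); print(m)
    for n in cams:
        p=get_image(n); pickle.dump(p,open(f"{n}_{tag}.pkl","wb")); f=p["frame"].copy()
        if n!="wrist":
            k=pick(p,q)
            if k is not None:
                r=fit(p,[(PAN,24)],k,q); print(n,np.round(r[0],3),round(r[1]),round(r[2]))
                w=tf(PAN,r[0]); a=w2pix(p,np.c_[w,np.full(8,24)])
                cv2.polylines(f,[np.round(a*8).astype(int)],True,(0,255,0),1,shift=3)
            c=w2pix(p,[(q[0],q[1],0)])[0].astype(int); x0=max(0,min(c[0]-80,400));y0=max(0,min(c[1]-60,300))
            f=cv2.resize(f[y0:y0+120,x0:x0+160],None,fx=5,fy=5,interpolation=cv2.INTER_CUBIC)
        cv2.imwrite(f"pics/{n}_{tag}.png",f)
E
python3 - <<'E'
from look import *
print(apply([-.05,-.35,8.0,0]))
look("a",(503.7,46,-.14))
E
```

```text
[499.9292614251097, -6.195269353393194, 29.91388133908214, 3.0024]
(3.1667, array([497.3,  -8.4,  27.8]), np.float64(3.0), array([-0.3, -0.2,  0.4]), -0.2, array([ 0.31,  0.47, -0.56, -0.  , -0.55, -0.45]))
scene [ 5.03273e+02  4.60440e+01 -1.39000e-01] 183 1545
top [ 5.05934e+02  5.00820e+01 -1.19000e-01] 589 500
```

View pics/wrist_a.png

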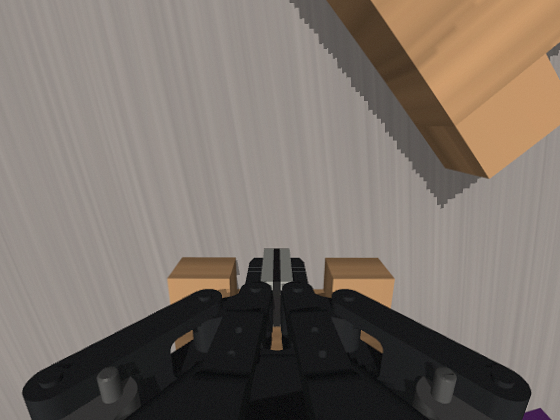

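View pics/scene_a.png

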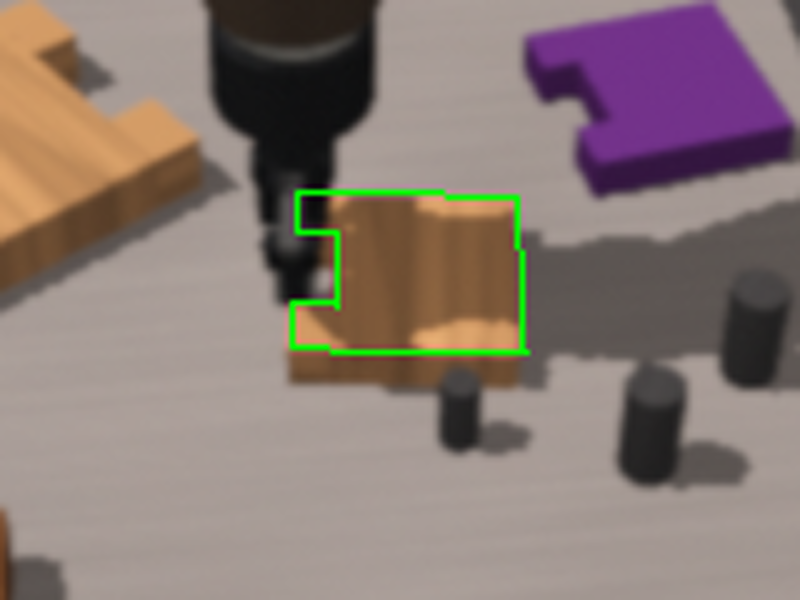

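View pics/top_a.png

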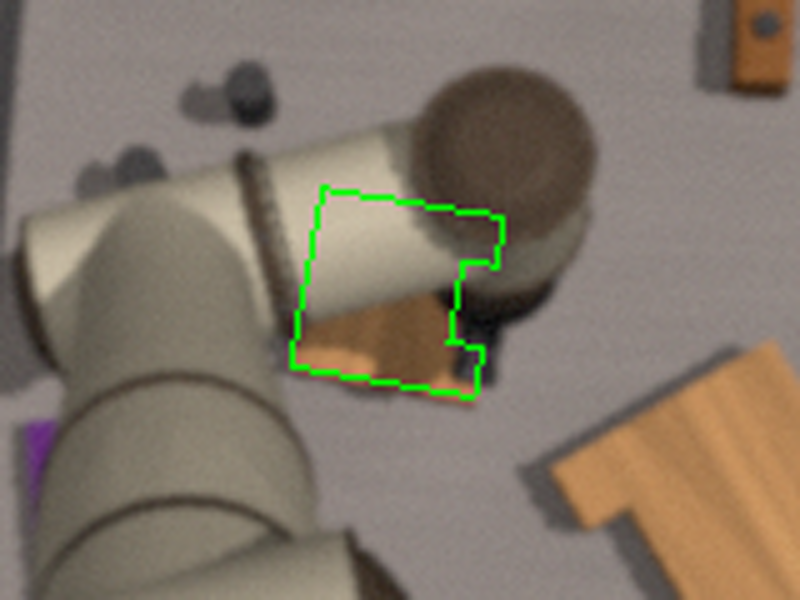

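```bash
python3 -c "
from plan import *
print(meas())"
```

```text
(3.4167, array([500.7,  -6.7,  31.5]), np.float64(3.0022), array([-0.3, -0.6, -0.3]), -0.1, array([ 0.31,  0.46, -0.56,  0.  , -0.55, -0.45]))
```

Request:
apply_moves(
  steps=[
    {"hand": 0, "xyz": [0.3, 0.4, 0.1], "delta_rot": [0, 0, 0]},
    {"hand": 0.15, "xyz": [0.3, 0.4, 0.1], "delta_rot": [0, 0, 0]},
    {"hand": 0.15, "xyz": [0.3, 0.4, 0.1], "delta_rot": [0, 0, 0]},
    {"hand": 0.2, "xyz": [0.3, 0.4, 0.1], "delta_rot": [0, 0, 0]},
    {"hand": 0.2, "xyz": [0.3, 0.4, 0.1], "delta_rot": [0, 0, 0]},
    {"hand": 0.2, "xyz": [0.3, 0.4, 0.1], "delta_rot": [0, 0, 0]},
  ],
)

```text
clock: 3.92
position: [497.4, -2.2, 29.1]
ee_rot: [0.069, 0.998, 0.0, 0.0]
contact_force: [-1.0, -0.4, 0.5]
gripper_width: 17.2
```

```bash
python3 - <<'E'
from look import *
print(apply([.3,.4,.1,0]))
look("b",(503.3,46,-.14),("wrist","scene"))
E
```

```text
[497.513250913451, -1.8177251551520666, 28.91388133908214, 3.0024]
(3.9167, array([497.4,  -2.2,  29.1]), np.float64(3.0027), array([-1. , -0.4,  0.5]), 17.2, array([ 0.32,  0.46, -0.56,  0.  , -0.54, -0.46]))
scene [ 5.03074e+02  4.62110e+01 -1.51000e-01] 233 1479
```

View pics/wrist_b.png

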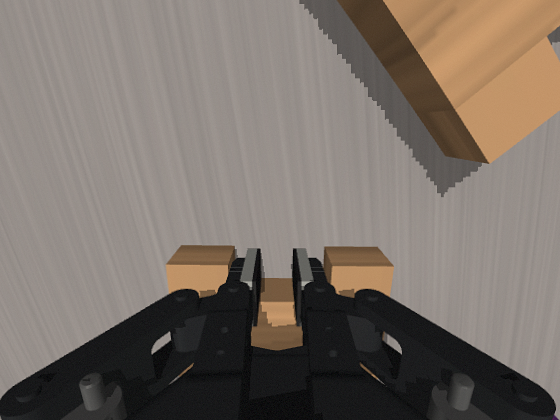

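View pics/scene_b.png

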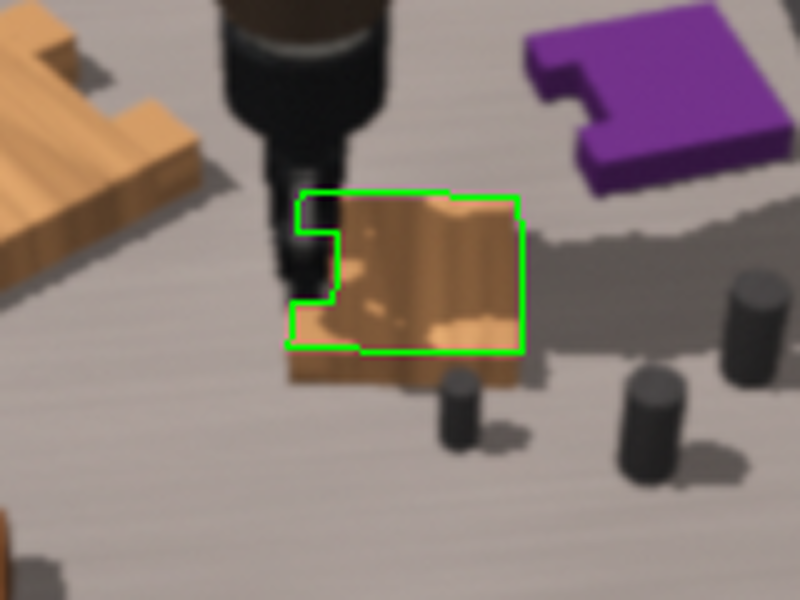

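Request:
apply_moves(
  steps=[
    {"hand": 0.24, "xyz": [0, 0, 0], "delta_rot": [0, 0, 0]},
    {"hand": 0.24, "xyz": [0, 0, 0], "delta_rot": [0, 0, 0]},
    {"hand": 0.24, "xyz": [-0.4, 0, 0], "delta_rot": [0, 0, 0]},
    {"hand": 0.24, "xyz": [-0.8, 0, 0], "delta_rot": [0, 0, 0]},
    {"hand": 0.24, "xyz": [-1.2, 0, 0], "delta_rot": [0, 0, 0]},
    {"hand": 0.24, "xyz": [-1.6, 0, 0], "delta_rot": [0, 0, 0]},
    {"hand": 0.24, "xyz": [-1.9, 0, 0], "delta_rot": [0, 0, 0]},
    {"hand": 0.24, "xyz": [-2.1, 0, 0], "delta_rot": [0, 0, 0]},
    {"hand": 0.24, "xyz": [-2.1, 0, 0], "delta_rot": [0, 0, 0]},
    {"hand": 0.24, "xyz": [-2.1, 0, 0], "delta_rot": [0, 0, 0]},
  ],
)

```text
clock: 4.9
position: [518.3, -5.2, 29.0]
ee_rot: [0.07, 0.998, 0.0, 0.0]
contact_force: [-0.1, 0.5, -0.9]
gripper_width: 20.5
```

```bash
python3 - <<'E'
from look import *
print(apply([-2.1,0,0,0]))
look("c",(524,43,-.14),("wrist","scene"))
E
```

```text
[518.3101459089212, -4.731341215546404, 28.91388133908214, 3.0024]
(4.9, array([518.3,  -5.2,  29. ]), np.float64(3.0025), array([-0.1,  0.5, -0.9]), 20.5, array([ 0.3 ,  0.49, -0.51,  0.  , -0.57, -0.44]))
scene [5.15638e+02 4.48020e+01 4.60000e-02] 312 1474
```

View pics/wrist_c.png

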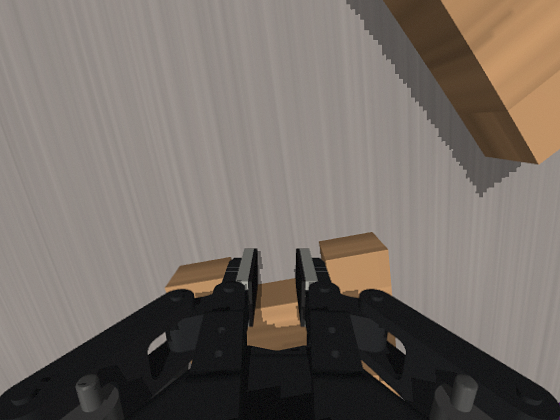

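View pics/scene_c.png

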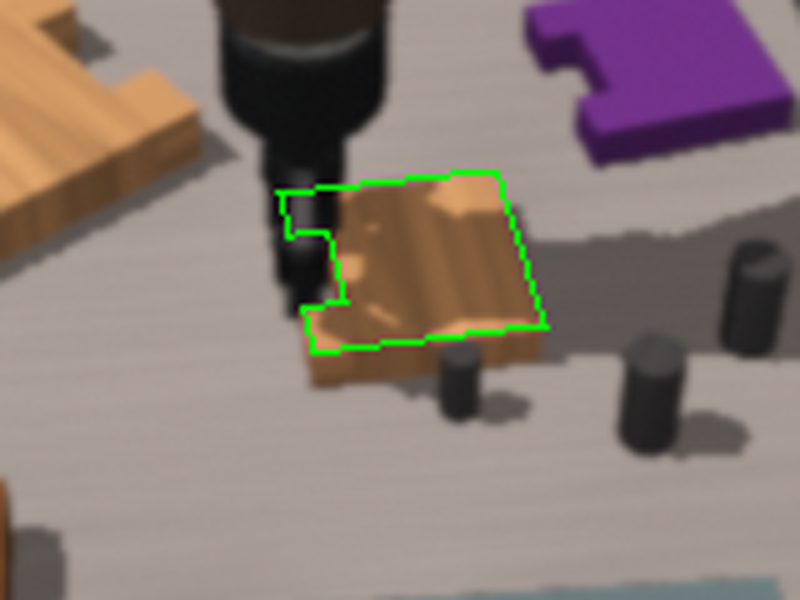

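Request:
apply_moves(
  steps=[
    {"hand": 0.24, "xyz": [0, 0, 0], "delta_rot": [0, 0, -0.09]},
    {"hand": 0.24, "xyz": [0, 0, 0], "delta_rot": [0, 0, -0.18]},
    {"hand": 0.26, "xyz": [0, 0.1, 0], "delta_rot": [0, 0, -0.18]},
    {"hand": 0.28, "xyz": [0, 0.1, 0], "delta_rot": [0, 0, -0.18]},
    {"hand": 0.3, "xyz": [0, 0.1, 0], "delta_rot": [0, 0, -0.18]},
    {"hand": 0.3, "xyz": [0, 0.1, 0], "delta_rot": [0, 0, -0.18]},
    {"hand": 0.3, "xyz": [0, 0.1, 0], "delta_rot": [0, 0, -0.18]},
  ],
)

```text
clock: 5.63
position: [518.2, -4.1, 29.0]
ee_rot: [-0.02, 1.0, 0.0, -0.0]
contact_force: [0.3, 0.1, -0.9]
gripper_width: 24.1
```

```bash
python3 - <<'E'
from look import *
print(apply([0,0.1,0,-.18]))
look("d",(515,45,.046),("wrist","scene"))
E
```

```text
[518.4488895308448, -3.741012882428777, 28.91388133908214, 3.1824000000000003]
(5.6333, array([518.2,  -4.1,  29. ]), np.float64(3.1818), array([ 0.3,  0.1, -0.9]), 24.1, array([ 0.31,  0.49, -0.51, -0.  , -0.57, -0.27]))
scene [5.15937e+02 4.65520e+01 1.10000e-02] 371 1405
```

View pics/wrist_d.png

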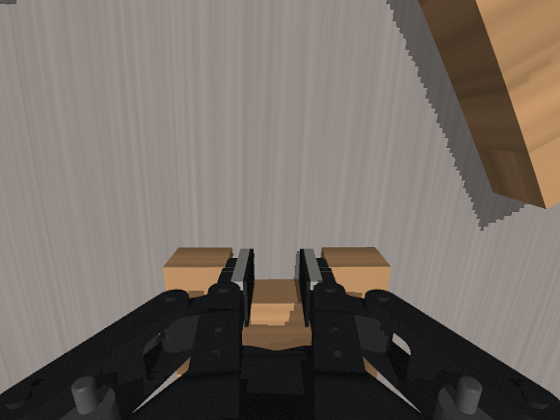

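View pics/scene_d.png

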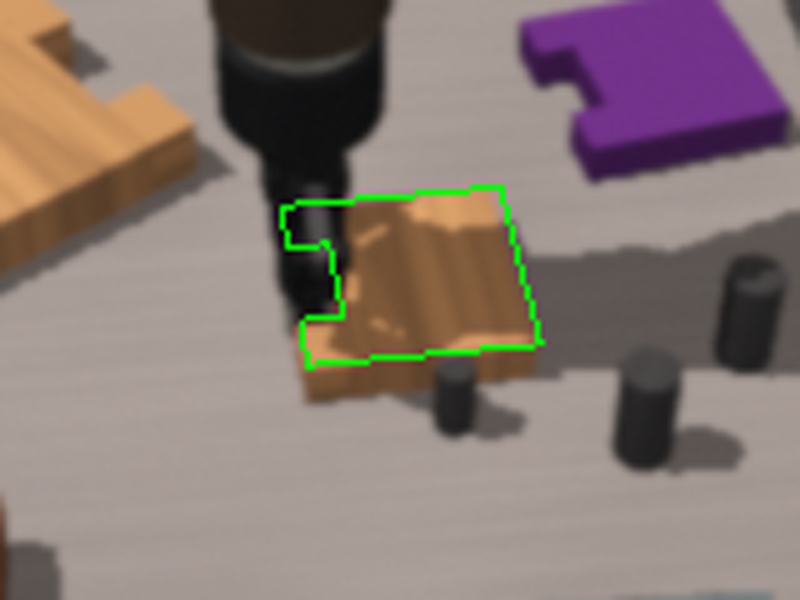

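Request:
apply_moves(
  steps=[
    {"hand": 0.3, "xyz": [0, -0.5, 0], "delta_rot": [0, 0, 0]},
    {"hand": 0.3, "xyz": [-0.2, -1.0, 0], "delta_rot": [0, 0, 0]},
    {"hand": 0.3, "xyz": [-0.4, -1.5, 0], "delta_rot": [0, 0, 0]},
    {"hand": 0.3, "xyz": [-0.7, -2.0, 0], "delta_rot": [0, 0, 0]},
    {"hand": 0.3, "xyz": [-0.9, -2.0, 0], "delta_rot": [0, 0, 0]},
    {"hand": 0.3, "xyz": [-1.0, -2.0, 0], "delta_rot": [0, 0, 0]},
    {"hand": 0.3, "xyz": [-1.0, -2.0, 0], "delta_rot": [0, 0, 0]},
  ],
)

```text
clock: 6.37
position: [529.4, -23.9, 29.0]
ee_rot: [-0.02, 1.0, -0.0, 0.0]
contact_force: [-0.1, -0.3, -1.5]
gripper_width: 24.7
```

```bash
python3 - <<'E'
from look import *
print(apply([-1,-2,0,0]))
look("e",(526,27,.04),("wrist","scene"))
E
```

```text
[529.2564849223116, -23.31640258108728, 28.91388133908214, 3.1824000000000003]
(6.3667, array([529.4, -23.9,  29. ]), np.float64(3.1822), array([-0.1, -0.3, -1.5]), 24.7, array([ 0.26,  0.5 , -0.48,  0.  , -0.59, -0.22]))
```

View pics/scene_e.png

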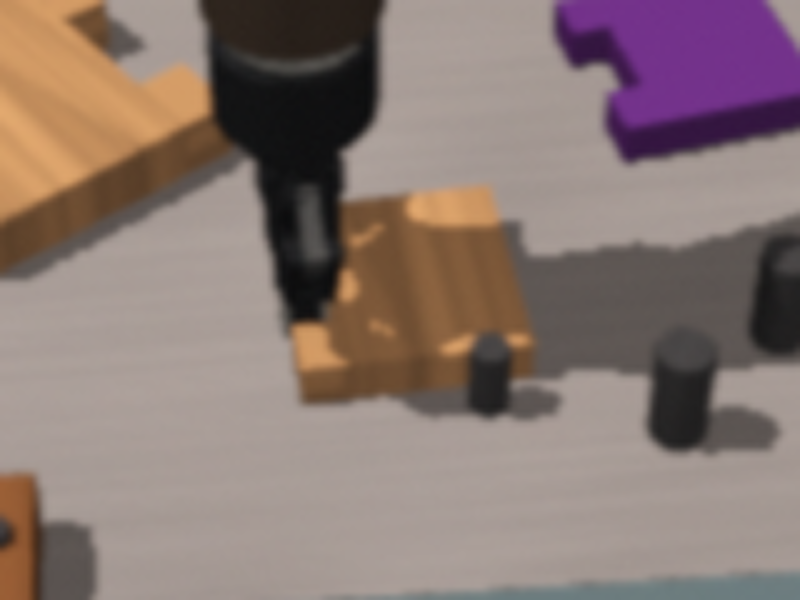

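View pics/wrist_e.png

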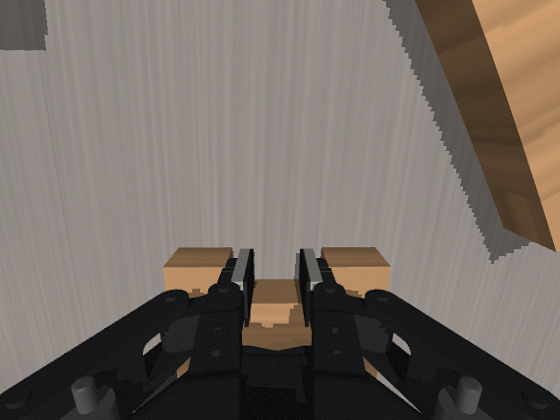

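Request:
apply_moves(
  steps=[
    {"hand": 0.3, "xyz": [-0.1, 0, 0], "delta_rot": [0, 0, 0]},
    {"hand": 0.3, "xyz": [-0.2, 0, 0], "delta_rot": [0, 0, 0]},
    {"hand": 0.3, "xyz": [-0.3, 0, 0], "delta_rot": [0, 0, 0]},
    {"hand": 0.3, "xyz": [-0.3, 0, 0], "delta_rot": [0, 0, 0]},
  ],
)

```text
clock: 6.85
position: [532.3, -23.5, 29.0]
ee_rot: [-0.021, 1.0, 0.0, 0.0]
contact_force: [-0.0, -0.3, -1.5]
gripper_width: 24.7
```

```bash
python3 - <<'E'
from look import *
print(apply([-.3,0,0,0]))
look("f",(530,27,.04),("scene",))
E
```

```text
[532.2539874096386, -23.194014516030776, 28.91388133908214, 3.1824000000000003]
(6.85, array([532.3, -23.5,  29. ]), np.float64(3.1828), array([-0. , -0.3, -1.5]), 24.7, array([ 0.26,  0.5 , -0.48,  0.  , -0.59, -0.22]))
scene [5.29876e+02 2.55880e+01 4.20000e-02] 380 1469
```

View pics/scene_f.png

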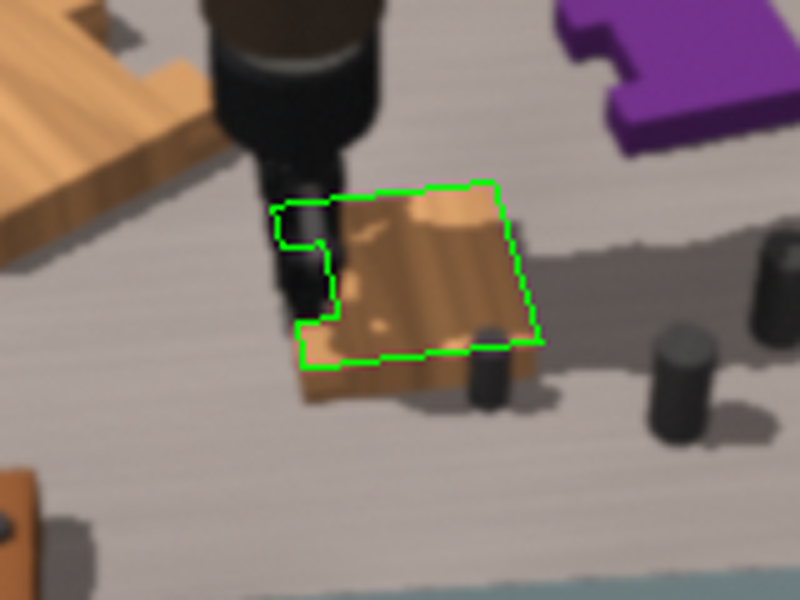

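Request:
apply_moves(
  steps=[
    {"hand": 0.3, "xyz": [-0.1, 0, 0], "delta_rot": [0, 0, 0]},
    {"hand": 0.3, "xyz": [-0.2, 0, 0], "delta_rot": [0, 0, 0]},
    {"hand": 0.3, "xyz": [-0.2, 0, 0], "delta_rot": [0, 0, 0]},
  ],
)

```text
clock: 7.2
position: [532.9, -23.8, 28.9]
ee_rot: [-0.021, 1.0, -0.0, -0.001]
contact_force: [-3.2, -0.6, 2.6]
gripper_width: 24.8
```

Request:
apply_moves(
  steps=[
    {"hand": 0.3, "xyz": [-0.1, 0, 0], "delta_rot": [0, 0, 0]},
    {"hand": 0.3, "xyz": [-0.2, 0, 0], "delta_rot": [0, 0, 0]},
    {"hand": 0.3, "xyz": [-0.2, 0, 0], "delta_rot": [0, 0, 0]},
  ],
)

```text
clock: 7.45
position: [533.4, -24.0, 29.0]
ee_rot: [-0.021, 1.0, -0.001, -0.003]
contact_force: [-8.0, -0.1, 7.1]
gripper_width: 24.4
```

```bash
cat > rot.py <<'E'
from plan import *
POST=np.array([594.,59.5]); H=np.array([.3,-49.2])
def tcp(th,px,py,z=28.9):
    c,s=np.cos(th),np.sin(th); Rm=np.array([[c,-s],[s,c]])
    cen=POST-Rm@np.array([px,py]); t=cen+Rm@H
    return (t[0],t[1],z,th+np.pi),cen
E
python3 - <<'E'
from rot import *
print(apply([-.2,0,0,0])); print(apply([-.2,0,0,0]))
w=[tcp(th,64,31.5)[0] for th in .0408+np.radians([4,8,12,16,20,24,28,32])]
for r in rows(w): print(*r)
E
```

```text
[534.25232240119, -23.112422472659773, 28.91388133908214, 3.1824000000000003]
[536.2506573927413, -23.03083042928877, 28.91388133908214, 3.1824000000000003]
-0.32 -0.48 0.0 -0.07
-0.92 -0.87 0.0 -0.14
-1.55 -1.21 0.0 -0.209
-2.21 -1.5 0.0 -0.279
-2.88 -1.75 0.0 -0.349
-3.57 -1.95 0.0 -0.419
-4.27 -2.11 0.0 -0.489
-4.98 -2.21 0.0 -0.558
```

Request:
apply_moves(
  steps=[
    {"hand": 0.3, "xyz": [0.05, -0.25, 0], "delta_rot": [0, 0, -0.035]},
    {"hand": 0.3, "xyz": [-0.3, -0.5, 0], "delta_rot": [0, 0, -0.07]},
    {"hand": 0.3, "xyz": [-0.9, -0.85, 0], "delta_rot": [0, 0, -0.14]},
    {"hand": 0.3, "xyz": [-1.55, -1.2, 0], "delta_rot": [0, 0, -0.21]},
    {"hand": 0.3, "xyz": [-2.2, -1.5, 0], "delta_rot": [0, 0, -0.28]},
    {"hand": 0.3, "xyz": [-2.2, -1.5, 0], "delta_rot": [0, 0, -0.28]},
  ],
)

```text
clock: 7.95
position: [558.4, -38.2, 28.9]
ee_rot: [-0.161, 0.987, -0.0, -0.001]
contact_force: [-5.5, -0.2, 4.4]
gripper_width: 24.5
```

```bash
python3 - <<'E'
from look import *
from rot import *
print(apply([-2.2,-1.5,0,-.28]))
q=tcp(cmd()[3]-np.pi,65,31.5)[1]; print(q)
look("g",(q[0],q[1],cmd()[3]-np.pi),("wrist","scene",))
E
```

```text
[558.8442826250887, -37.12083038884287, 28.91388133908214, 3.4624000000000006]
[542.24920943   9.11046066]
(7.95, array([558.4, -38.2,  28.9]), np.float64(3.4647), array([-5.5, -0.2,  4.4]), 24.5, array([ 0.22,  0.54, -0.41,  0.  , -0.63,  0.1 ]))
scene [5.43286e+02 8.25200e+00 3.29000e-01] 587 1366
```

View pics/scene_g.png

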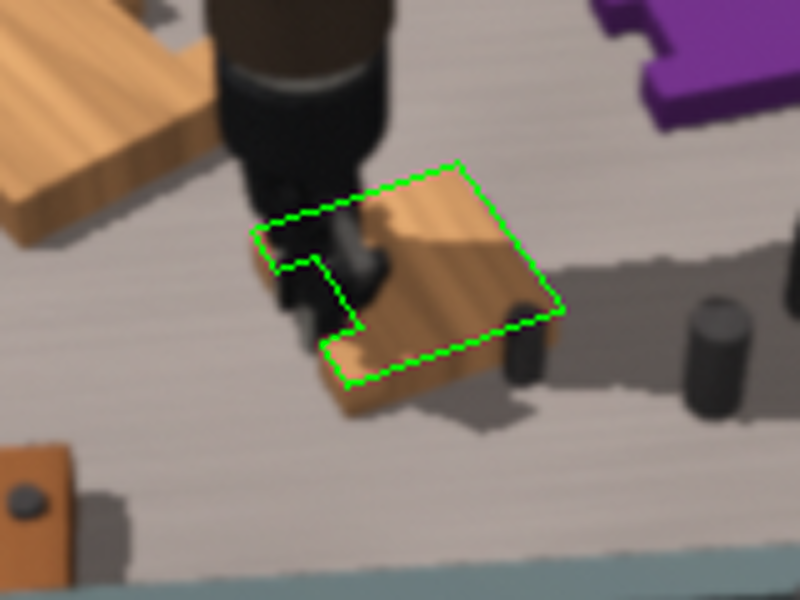

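View pics/wrist_g.png

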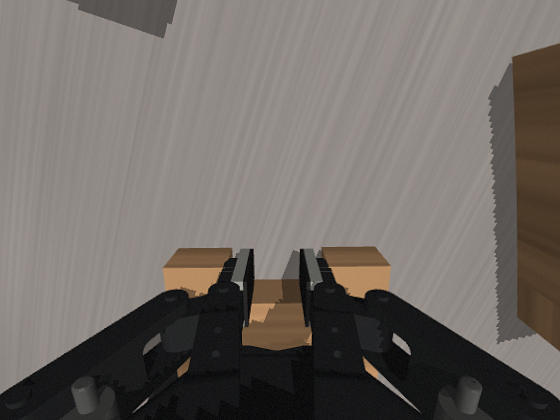

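```bash
python3 - <<'E'
from rot import *
w=[tcp(th,64,31.5)[0] for th in cmd()[3]-np.pi+np.radians([4,9,14,19,24,29,34])]
for r in rows(w): print(*r)
E
```

```text
-0.59 -0.43 0.0 -0.07
-1.35 -0.91 0.0 -0.157
-2.15 -1.31 0.0 -0.244
-2.99 -1.64 0.0 -0.332
-3.85 -1.9 0.0 -0.419
-4.72 -2.09 0.0 -0.506
-5.61 -2.19 0.0 -0.593
```

Request:
apply_moves(
  steps=[
    {"hand": 0.3, "xyz": [-0.6, -0.45, 0], "delta_rot": [0, 0, -0.07]},
    {"hand": 0.3, "xyz": [-1.35, -0.9, 0], "delta_rot": [0, 0, -0.157]},
    {"hand": 0.3, "xyz": [-2.15, -1.3, 0], "delta_rot": [0, 0, -0.244]},
    {"hand": 0.3, "xyz": [-3.0, -1.65, 0], "delta_rot": [0, 0, -0.332]},
    {"hand": 0.3, "xyz": [-3.85, -1.9, 0], "delta_rot": [0, 0, -0.419]},
    {"hand": 0.3, "xyz": [-4.7, -2.1, 0], "delta_rot": [0, 0, -0.506]},
    {"hand": 0.3, "xyz": [-5.6, -2.2, 0], "delta_rot": [0, 0, -0.593]},
    {"hand": 0.3, "xyz": [-5.6, -2.2, 0], "delta_rot": [0, 0, -0.593]},
  ],
)

```text
clock: 8.77
position: [618.6, -41.5, 28.9]
ee_rot: [-0.443, 0.897, -0.0, -0.001]
contact_force: [-4.3, -6.0, 4.7]
gripper_width: 24.3
```

```bash
python3 - <<'E'
from look import *
from rot import *
print(apply([-5.6,-2.2,0,-.593]))
q=tcp(cmd()[3]-np.pi,65,31.5)[1]; print(q)
look("h",(q[0],q[1],cmd()[3]-np.pi),("wrist","scene",))
w=[tcp(th,64,31.5)[0] for th in np.linspace(cmd()[3]-np.pi,1.532,9)[1:]]
for r in rows(w): print(*r)
E
```

```text
[618.9245487569059, -40.33977765930564, 28.91388133908214, 4.055400000000001]
[579.24499415 -11.20742395]
(8.7667, array([618.6, -41.5,  28.9]), np.float64(4.0586), array([-4.3, -6. ,  4.7]), 24.3, array([ 0.19,  0.61, -0.25,  0.  , -0.71,  0.72]))
scene [580.039 -11.984   0.927] 1151 875
-0.66 -0.47 0.0 -0.077
-1.33 -0.88 0.0 -0.155
-2.04 -1.25 0.0 -0.232
-2.77 -1.55 0.0 -0.309
-3.52 -1.8 0.0 -0.386
-4.29 -2.0 0.0 -0.464
-5.08 -2.13 0.0 -0.541
-5.87 -2.2 0.0 -0.618
```

View pics/scene_h.png

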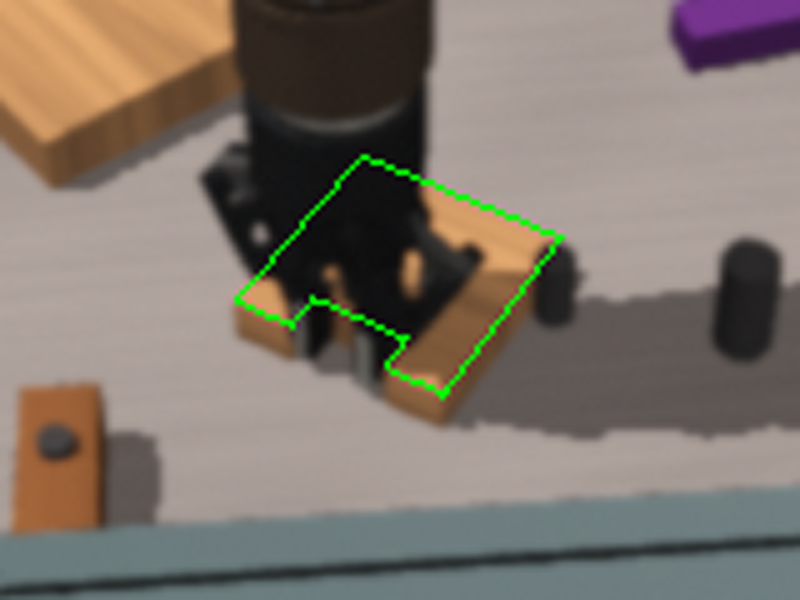

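View pics/wrist_h.png

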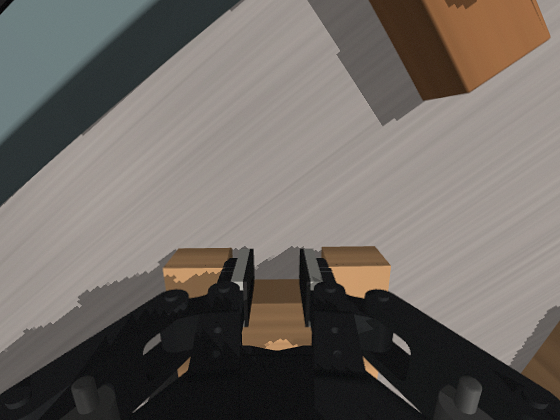

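Request:
apply_moves(
  steps=[
    {"hand": 0.3, "xyz": [-0.65, -0.45, 0], "delta_rot": [0, 0, -0.077]},
    {"hand": 0.3, "xyz": [-1.3, -0.9, 0], "delta_rot": [0, 0, -0.155]},
    {"hand": 0.3, "xyz": [-2.0, -1.25, 0], "delta_rot": [0, 0, -0.232]},
    {"hand": 0.3, "xyz": [-2.75, -1.55, 0], "delta_rot": [0, 0, -0.309]},
    {"hand": 0.3, "xyz": [-3.5, -1.8, 0], "delta_rot": [0, 0, -0.386]},
    {"hand": 0.3, "xyz": [-4.3, -2.0, 0], "delta_rot": [0, 0, -0.464]},
    {"hand": 0.3, "xyz": [-5.1, -2.15, 0], "delta_rot": [0, 0, -0.541]},
    {"hand": 0.3, "xyz": [-5.9, -2.2, 0], "delta_rot": [0, 0, -0.618]},
    {"hand": 0.3, "xyz": [-5.9, -2.2, 0], "delta_rot": [0, 0, -0.618]},
  ],
)

```text
clock: 9.67
position: [672.6, -8.6, 29.0]
ee_rot: [-0.695, 0.719, -0.001, -0.001]
contact_force: [-1.5, -9.2, 1.1]
gripper_width: 24.8
```

```bash
python3 - <<'E'
from look import *
from rot import *
print(apply([-5.9,-2.2,0,-.618]))
q=tcp(cmd()[3]-np.pi,65,31.5)[1]; print(q)
look("i",(q[0],q[1],cmd()[3]-np.pi),("wrist","scene","top"))
E
```

```text
[672.3783016086227, -7.057705817733414, 28.91388133908214, 4.673400000000001]
[622.94241912  -6.67844343]
(9.6667, array([672.6,  -8.6,  29. ]), np.float64(4.6772), array([-1.5, -9.2,  1.1]), 24.8, array([ 0.23,  0.68, -0.1 ,  0.  , -0.79,  1.3 ]))
scene [625.836  -8.812   1.538] 1403 637
top [625.388  -5.519   1.525] 106 1171
```

View pics/scene_i.png

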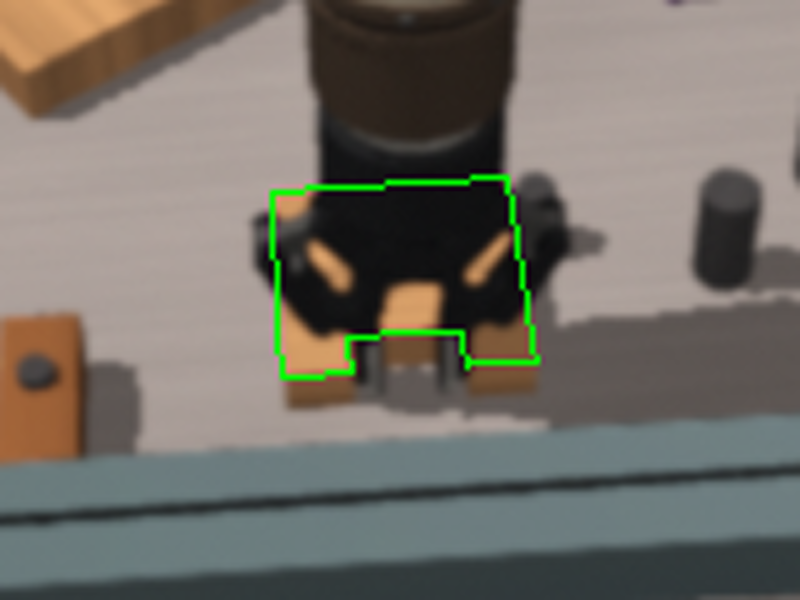

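View pics/wrist_i.png

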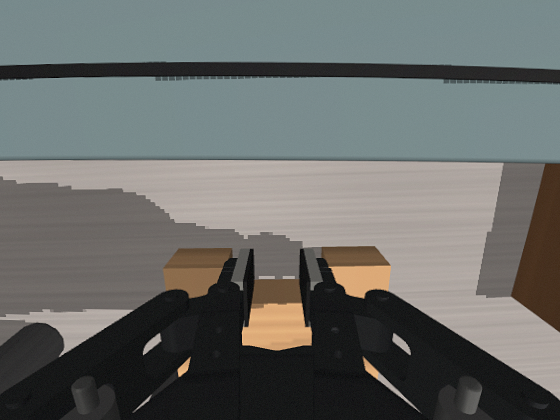

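View pics/top_i.png

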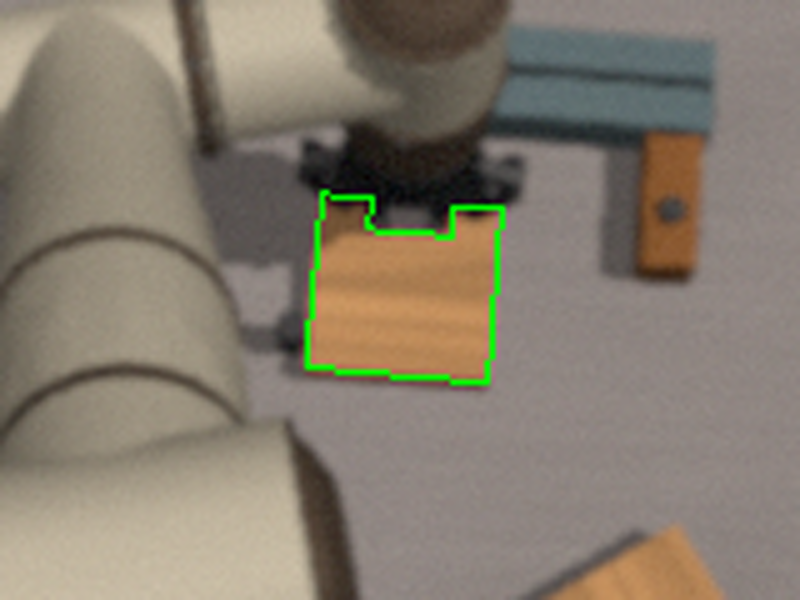

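Request:
apply_moves(
  steps=[
    {"hand": 0.3, "xyz": [0.5, 0, 0], "delta_rot": [0, 0, 0]},
    {"hand": 0.3, "xyz": [1.0, -0.3, 0], "delta_rot": [0, 0, 0]},
    {"hand": 0.3, "xyz": [1.0, -1.0, 0], "delta_rot": [0, 0, 0]},
    {"hand": 0.3, "xyz": [1.0, -1.8, 0], "delta_rot": [0, 0, 0]},
    {"hand": 0.3, "xyz": [1.0, -2.6, 0], "delta_rot": [0, 0, 0]},
    {"hand": 0.3, "xyz": [1.0, -3.2, 0], "delta_rot": [0, 0, 0]},
    {"hand": 0.3, "xyz": [1.0, -3.6, 0], "delta_rot": [0, 0, 0]},
    {"hand": 0.3, "xyz": [1.0, -3.6, 0], "delta_rot": [0, 0, 0]},
  ],
)

```text
clock: 10.58
position: [709.3, -18.6, 29.0]
ee_rot: [-0.693, 0.721, -0.001, 0.001]
contact_force: [0.3, 0.5, 0.2]
gripper_width: 24.4
```

```bash
python3 - <<'E'
from look import *
from rot import *
print(apply([1,-3.6,0,0]))
look("j",(661,-18,1.53),("wrist","scene"))
E
```

```text
[707.9611515139071, -18.45335378605885, 28.91388133908214, 4.673400000000001]
(10.5833, array([709.3, -18.6,  29. ]), np.float64(4.6738), array([0.3, 0.5, 0.2]), 24.4, array([ 0.2 ,  0.72,  0.  ,  0.  , -0.85,  1.33]))
scene [656.108 -17.551   1.561] 1730 434
```

View pics/wrist_j.png

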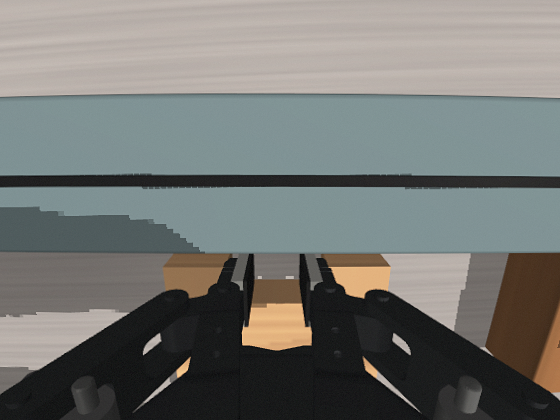

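View pics/scene_j.png

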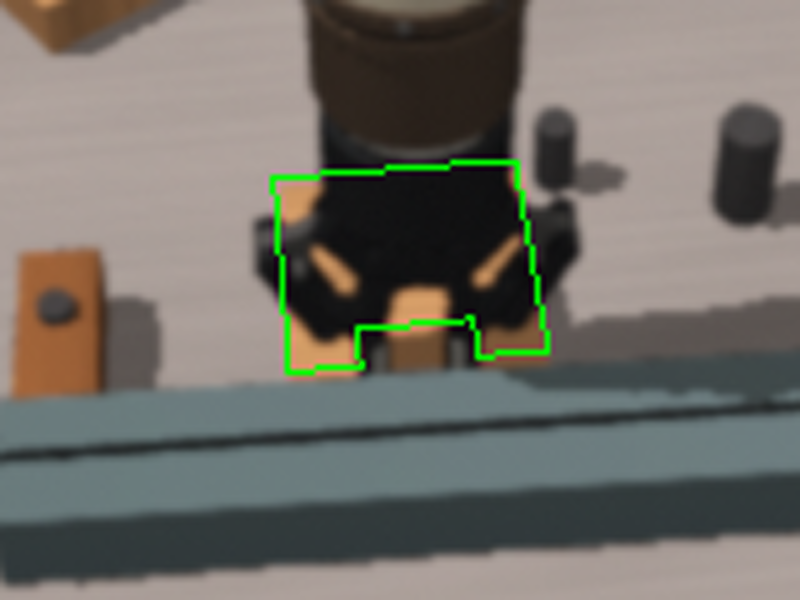

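Request:
apply_moves(
  steps=[
    {"hand": 0.12, "xyz": [0, 0, 0], "delta_rot": [0, 0, 0]},
    {"hand": 0.12, "xyz": [0, 0, 0], "delta_rot": [0, 0, 0]},
    {"hand": 0.12, "xyz": [0, 0, 0], "delta_rot": [0, 0, 0]},
    {"hand": 0.12, "xyz": [0, 0, -3], "delta_rot": [0, 0, 0]},
    {"hand": 0.12, "xyz": [0, 0, -6], "delta_rot": [0, 0, 0]},
    {"hand": 0.12, "xyz": [0, 0, -8], "delta_rot": [0, 0, 0]},
    {"hand": 0.5, "xyz": [0.3, 4, -8], "delta_rot": [0, 0, 0]},
    {"hand": 0.5, "xyz": [0.5, 8, -8], "delta_rot": [0, 0, 0]},
    {"hand": 0.5, "xyz": [0.55, 12, -8], "delta_rot": [0, 0, 0]},
    {"hand": 0.5, "xyz": [0.55, 12.7, -8], "delta_rot": [0, 0, 0]},
    {"hand": 0.5, "xyz": [0.55, 12.7, -7], "delta_rot": [0, 0, 0]},
  ],
)

```text
clock: 11.65
position: [578.7, -19.5, 101.2]
ee_rot: [-0.694, 0.72, -0.001, 0.001]
contact_force: [1.2, 0.2, 0.0]
gripper_width: 42.5
```

```bash
python3 - <<'E'
from look import *
from rot import *
print(apply([.55,12.7,-7,0]))
look("k",(659,-18,1.53),("wrist","scene","top"))
E
```

```text
[580.8432831473802, -18.998827846253363, 98.91388133908214, 4.673400000000001]
(11.65, array([578.7, -19.5, 101.2]), np.float64(4.6744), array([1.2, 0.2, 0. ]), 42.5, array([ 0.25,  0.46, -0.3 ,  0.  , -0.81,  1.29]))
scene [653.411 -16.817   1.515] 157 2056
top [ 7.33e+02 -1.60e+01  7.30e-01] 26 26
```

View pics/scene_k.png

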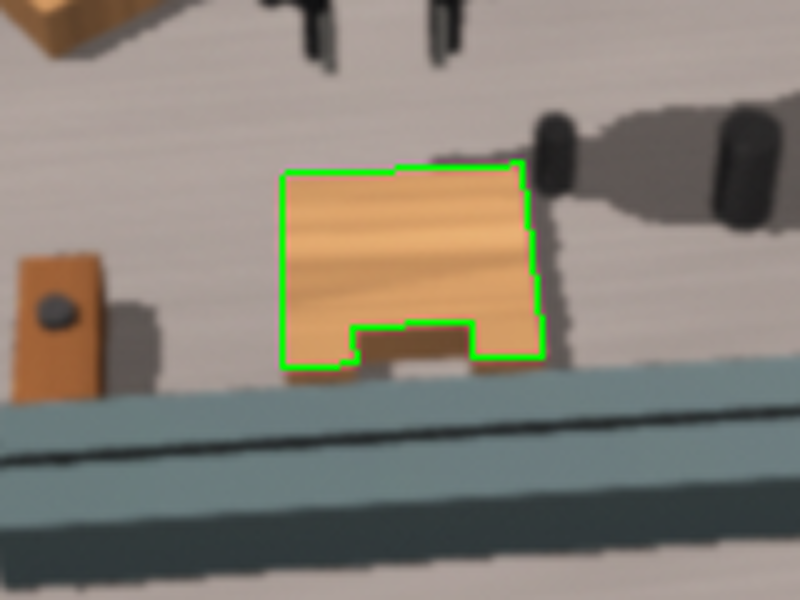

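View pics/wrist_k.png

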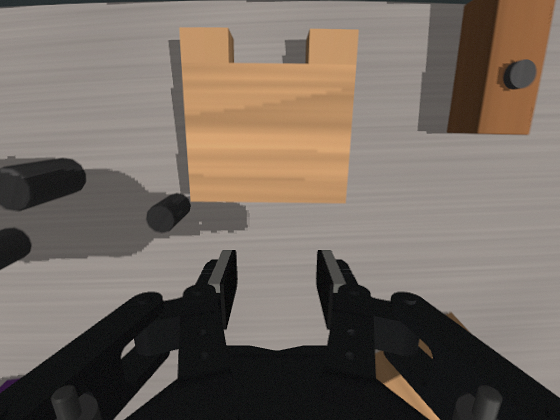

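View pics/top_k.png

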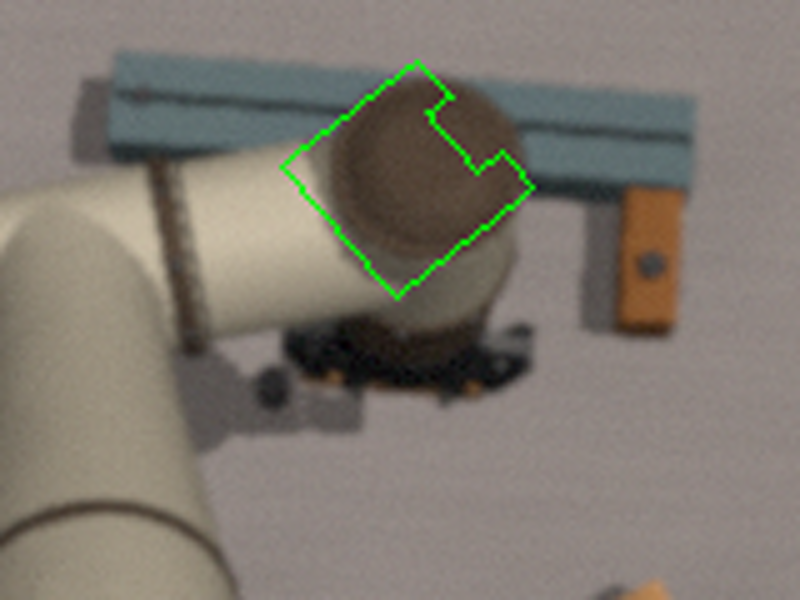

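Request:
apply_moves(
  steps=[
    {"hand": 0.5, "xyz": [0, 0, 3], "delta_rot": [0, 0, 0]},
    {"hand": 0.5, "xyz": [0, 0, 6], "delta_rot": [0, 0, 0]},
    {"hand": 0.5, "xyz": [0, 0, 7.4], "delta_rot": [0, 0, 0]},
    {"hand": 0.5, "xyz": [0, 0, 7.4], "delta_rot": [0, 0, 0]},
    {"hand": 0.5, "xyz": [0, -0.5, 7.4], "delta_rot": [0, 0, 0]},
    {"hand": 0.5, "xyz": [0, -0.5, 7.4], "delta_rot": [0, 0, 0]},
  ],
)

```text
clock: 12.4
position: [587.7, -19.4, 25.4]
ee_rot: [-0.693, 0.721, -0.001, 0.001]
contact_force: [0.2, 0.3, 0.7]
gripper_width: 42.6
```

```bash
python3 - <<'E'
from look import *
print(apply([0,-.5,7.4,0]))
look("l",(657,-18,1.53),("wrist","scene"))
E
```

```text
[585.8394832772997, -19.193723361320956, 24.91388133908214, 4.673400000000001]
(12.4, array([587.7, -19.4,  25.4]), np.float64(4.6739), array([0.2, 0.3, 0.7]), 42.6, array([ 0.24,  0.57, -0.34,  0.  , -0.66,  1.29]))
scene [653.728 -16.83    1.51 ] 203 2111
```

View pics/scene_l.png

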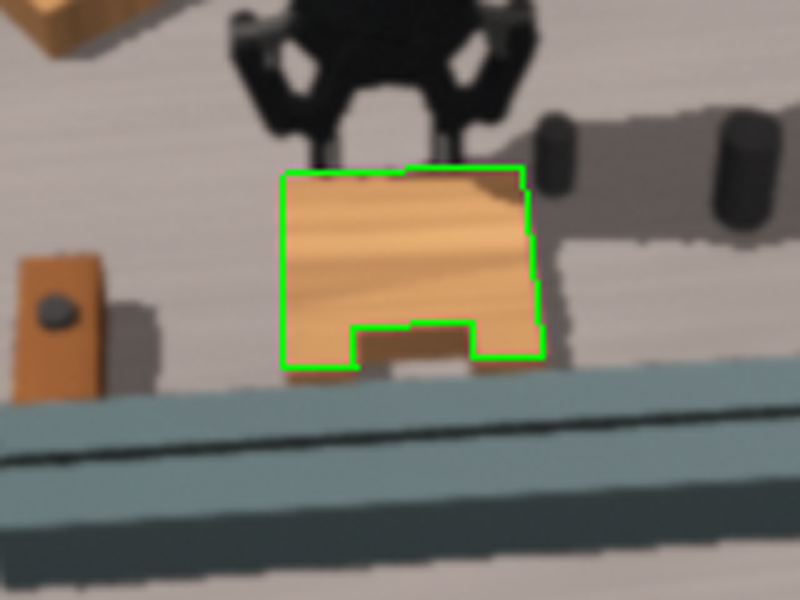

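View pics/wrist_l.png

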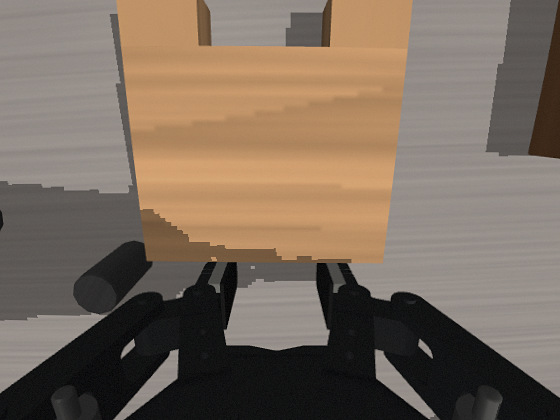

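Request:
apply_moves(
  steps=[
    {"hand": 0.5, "xyz": [0, -0.4, 0], "delta_rot": [0, 0, 0]},
    {"hand": 0.5, "xyz": [0, -0.8, 0], "delta_rot": [0, 0, 0]},
    {"hand": 0.5, "xyz": [0, -1.2, 0], "delta_rot": [0, 0, 0]},
    {"hand": 0.5, "xyz": [0, -1.6, 0], "delta_rot": [0, 0, 0]},
    {"hand": 0.5, "xyz": [0, -1.9, 0], "delta_rot": [0, 0, 0]},
    {"hand": 0.5, "xyz": [0, -2.1, 0], "delta_rot": [0, 0, 0]},
    {"hand": 0.5, "xyz": [0, -2.1, 0], "delta_rot": [0, 0, 0]},
  ],
)

```text
clock: 13.13
position: [607.3, -20.4, 25.0]
ee_rot: [-0.693, 0.721, -0.0, 0.0]
contact_force: [-0.6, -0.4, -0.7]
gripper_width: 43.0
```

Request:
apply_moves(
  steps=[
    {"hand": 0.5, "xyz": [0, -0.15, 0], "delta_rot": [0, 0, 0]},
    {"hand": 0.5, "xyz": [0, -0.3, 0], "delta_rot": [0, 0, 0]},
    {"hand": 0.5, "xyz": [0, -0.3, 0], "delta_rot": [0, 0, 0]},
  ],
)

```text
clock: 13.38
position: [609.8, -20.5, 25.0]
ee_rot: [-0.693, 0.721, -0.0, 0.0]
contact_force: [0.0, -0.3, -0.0]
gripper_width: 42.9
```

Request:
apply_moves(
  steps=[
    {"hand": 0.5, "xyz": [0, -0.15, 0], "delta_rot": [0, 0, 0]},
    {"hand": 0.5, "xyz": [0, -0.3, 0], "delta_rot": [0, 0, 0]},
    {"hand": 0.5, "xyz": [0, -0.3, 0], "delta_rot": [0, 0, 0]},
  ],
)

```text
clock: 13.63
position: [611.1, -20.8, 24.6]
ee_rot: [-0.693, 0.721, 0.001, -0.002]
contact_force: [-4.1, 1.2, 1.4]
gripper_width: 42.6
```

```bash
python3 - <<'E'
from look import *
print(apply([0,-2.1,0,0]),apply([0,-.3,0,0]),apply([0,-.3,0,0]))
look("m",(672,-19,1.53),("wrist","scene"))
E
```

```text
[606.8235238229611, -20.01228452460484, 24.91388133908214, 4.673400000000001] [609.8212439009127, -20.129221833645396, 24.91388133908214, 4.673400000000001] [612.8189639788643, -20.24615914268595, 24.91388133908214, 4.673400000000001]
(13.6333, array([611.1, -20.8,  24.6]), np.float64(4.673), array([-4.1,  1.2,  1.4]), 42.6, array([ 0.23,  0.61, -0.27, -0.  , -0.7 ,  1.3 ]))
scene [676.232 -16.796   1.592] 559 1660
```

View pics/scene_m.png

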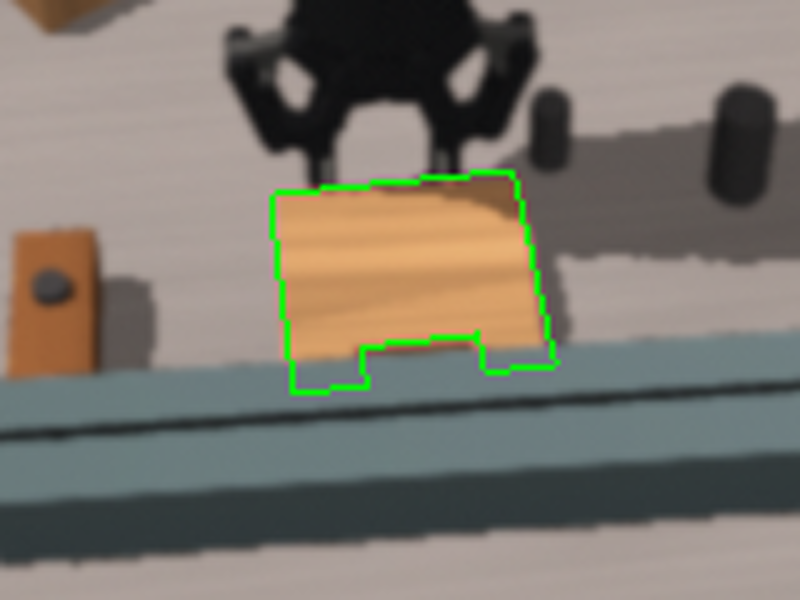

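View pics/wrist_m.png

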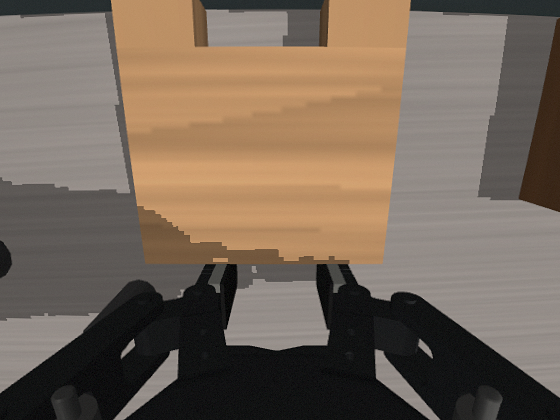

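Request:
apply_moves(
  steps=[
    {"hand": 0.5, "xyz": [0, -0.15, 0], "delta_rot": [0, 0, 0]},
    {"hand": 0.5, "xyz": [0, -0.3, 0], "delta_rot": [0, 0, 0]},
    {"hand": 0.5, "xyz": [0, -0.3, 0], "delta_rot": [0, 0, 0]},
  ],
)

```text
clock: 14.03
position: [611.2, -21.2, 24.0]
ee_rot: [-0.693, 0.721, 0.003, -0.004]
contact_force: [-10.9, 1.6, 4.3]
gripper_width: 42.5
```

```bash
python3 - <<'E'
from look import *
print(apply([0,-.3,0,0]))
look("n",(672,-19,1.53),("wrist",))
E
```

```text
[615.8166840568159, -20.363096451726506, 24.91388133908214, 4.673400000000001]
(14.0333, array([611.2, -21.2,  24. ]), np.float64(4.6724), array([-10.9,   1.6,   4.3]), 42.5, array([ 0.23,  0.61, -0.27, -0.  , -0.71,  1.3 ]))
```

View pics/wrist_n.png

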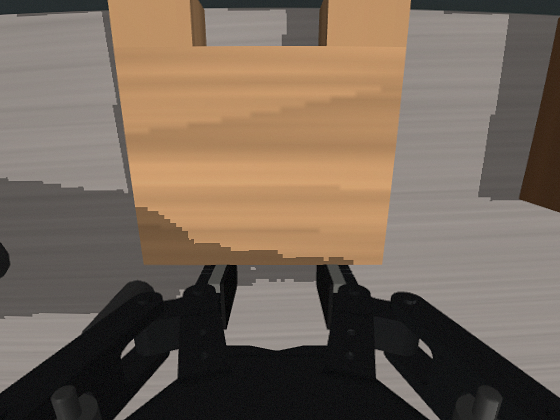

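```bash
python3 - <<'E'
from plan import *
c=cmd()
P=c[3]-np.pi/2
print(rows([(595,-19.5,24.9,c[3]),(675,62,110,c[3]),(675,62,110,P)]))
E
```

```text
[[np.float64(-0.01), np.float64(2.08), 0.0, -0.0], [np.float64(-8.46), np.float64(-5.59), -8.51, -0.0], [np.float64(-8.46), np.float64(-5.59), -8.51, 1.571]]
```

Request:
apply_moves(
  steps=[
    {"hand": 0.5, "xyz": [0, 1.0, 0], "delta_rot": [0, 0, 0]},
    {"hand": 0.5, "xyz": [0, 2.0, 0], "delta_rot": [0, 0, 0]},
    {"hand": 0.5, "xyz": [0, 2.0, -3.5], "delta_rot": [0, 0, 0]},
    {"hand": 0.35, "xyz": [0, 2.0, -7.0], "delta_rot": [0, 0, 0.12]},
    {"hand": 0.35, "xyz": [-1.0, 1.0, -8.5], "delta_rot": [0, 0, 0.24]},
    {"hand": 0.35, "xyz": [-3.0, -1.0, -8.5], "delta_rot": [0, 0, 0.36]},
    {"hand": 0.35, "xyz": [-5.0, -3.0, -8.5], "delta_rot": [0, 0, 0.48]},
    {"hand": 0.35, "xyz": [-7.0, -4.5, -8.5], "delta_rot": [0, 0, 0.6]},
    {"hand": 0.35, "xyz": [-8.5, -5.6, -8.5], "delta_rot": [0, 0, 0.72]},
    {"hand": 0.35, "xyz": [-8.5, -5.6, -8.5], "delta_rot": [0, 0, 0.84]},
    {"hand": 0.35, "xyz": [-8.5, -5.6, -8.5], "delta_rot": [0, 0, 0.96]},
    {"hand": 0.35, "xyz": [-8.5, -5.6, -8.5], "delta_rot": [0, 0, 0.96]},
  ],
)

```text
clock: 15.08
position: [676.3, 62.7, 110.1]
ee_rot: [-0.282, 0.96, -0.0, 0.002]
contact_force: [0.8, 0.6, -0.4]
gripper_width: 29.9
```

```bash
python3 - <<'E'
from look import *
print(apply([-8.5,-5.6,-8.5,0.96]))
look("o",(675,-17,1.53),("scene",))
print(rows([(675,62,110,3.1024),(675,62,25,3.1024)]))
E
```

```text
[675.0873492680621, 62.38947598814611, 109.91388133908214, 3.713400000000001]
(15.0833, array([676.3,  62.7, 110.1]), np.float64(3.7126), array([ 0.8,  0.6, -0.4]), 29.9, array([ 0.33,  0.59, -0.02,  0.  , -0.95,  0.24]))
scene [664.061 -16.759   1.532] 480 1744
[[np.float64(0.03), np.float64(-0.03), -0.01, 0.611], [np.float64(0.03), np.float64(-0.03), 8.49, 0.611]]
```

View pics/scene_o.png

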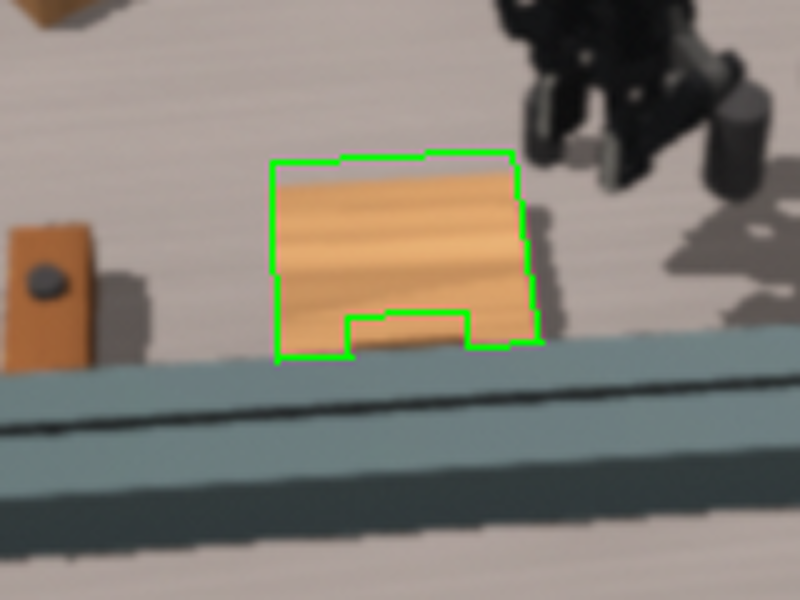

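Request:
apply_moves(
  steps=[
    {"hand": 0.35, "xyz": [0, 0, 0], "delta_rot": [0, 0, 0.12]},
    {"hand": 0.35, "xyz": [0, 0, 0], "delta_rot": [0, 0, 0.24]},
    {"hand": 0.35, "xyz": [0, 0, 0], "delta_rot": [0, 0, 0.36]},
    {"hand": 0.35, "xyz": [0, 0, 0], "delta_rot": [0, 0, 0.48]},
    {"hand": 0.35, "xyz": [0, 0, 1], "delta_rot": [0, 0, 0.6]},
    {"hand": 0.35, "xyz": [0, 0, 4], "delta_rot": [0, 0, 0.611]},
    {"hand": 0.35, "xyz": [0, 0, 6], "delta_rot": [0, 0, 0.611]},
    {"hand": 0.35, "xyz": [0, 0, 6], "delta_rot": [0, 0, 0.611]},
  ],
)

```text
clock: 15.85
position: [672.0, 61.0, 45.4]
ee_rot: [0.019, 1.0, -0.001, -0.004]
contact_force: [-0.5, 0.6, -0.8]
gripper_width: 30.2
```

```bash
python3 - <<'E'
from look import *
print(apply([0,0,6,0.611]))
look("p",(675,-17,1.53),("wrist","scene","top"))
E
```

```text
[675.0873492680621, 62.38947598814611, 49.91388133908214, 3.102400000000001]
(15.85, array([672. ,  61. ,  45.4]), np.float64(3.1035), array([-0.5,  0.6, -0.8]), 30.2, array([ 0.33,  0.66, -0.08, -0.  , -0.84, -0.37]))
scene [663.295 -16.887   1.531] 491 1745
top [678.513 -15.13    1.526] 69 1190
```

View pics/scene_p.png

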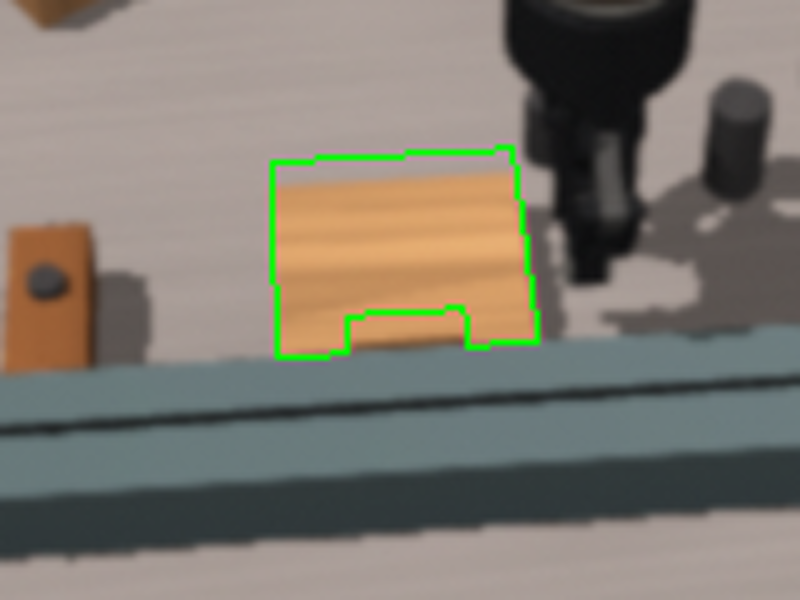

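View pics/wrist_p.png

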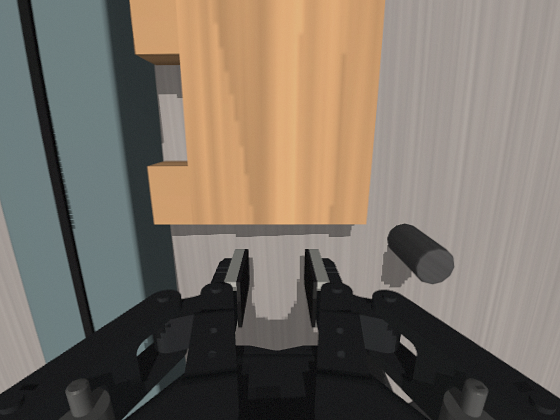

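View pics/top_p.png

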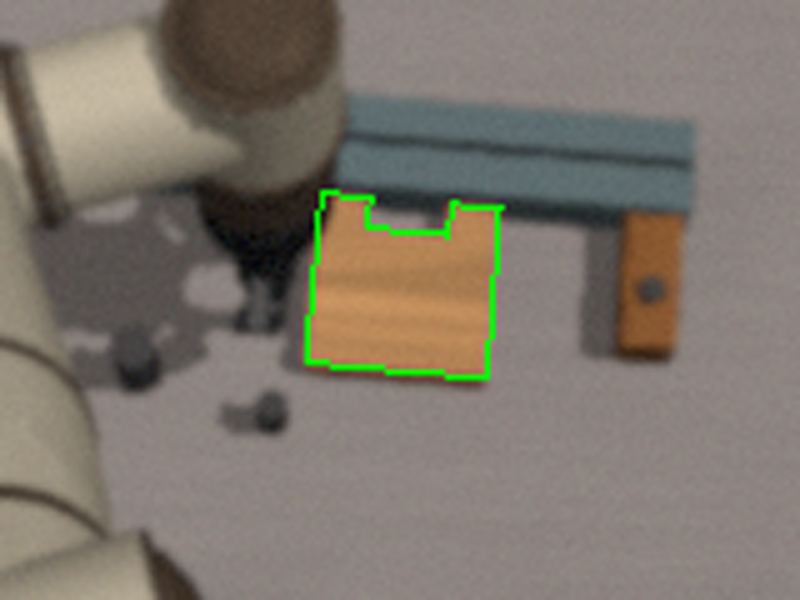

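Request:
apply_moves(
  steps=[
    {"hand": 0.3, "xyz": [0.3, 0, 0.8], "delta_rot": [0, 0, 0]},
    {"hand": 0.3, "xyz": [0.3, 0, 1.6], "delta_rot": [0, 0, 0]},
    {"hand": 0.3, "xyz": [0.3, 0, 2.4], "delta_rot": [0, 0, 0]},
    {"hand": 0.3, "xyz": [0.3, 0, 2.4], "delta_rot": [0, 0, 0]},
  ],
)

```text
clock: 16.43
position: [670.4, 61.8, 23.7]
ee_rot: [0.02, 1.0, -0.0, -0.002]
contact_force: [-0.3, 0.0, -1.2]
gripper_width: 25.5
```

```bash
python3 - <<'E'
from look import *
print(apply([.3,0,2.4,0]))
look("q",(675,-17,1.53),("wrist","scene"))
E
```

```text
[672.0896530692837, 62.50702385001328, 25.91388133908214, 3.102400000000001]
(16.4333, array([670.4,  61.8,  23.7]), np.float64(3.1022), array([-0.3,  0. , -1.2]), 25.5, array([ 0.33,  0.68, -0.1 , -0.  , -0.79, -0.37]))
scene [663.605 -17.27    1.577] 489 1798
```

View pics/scene_q.png

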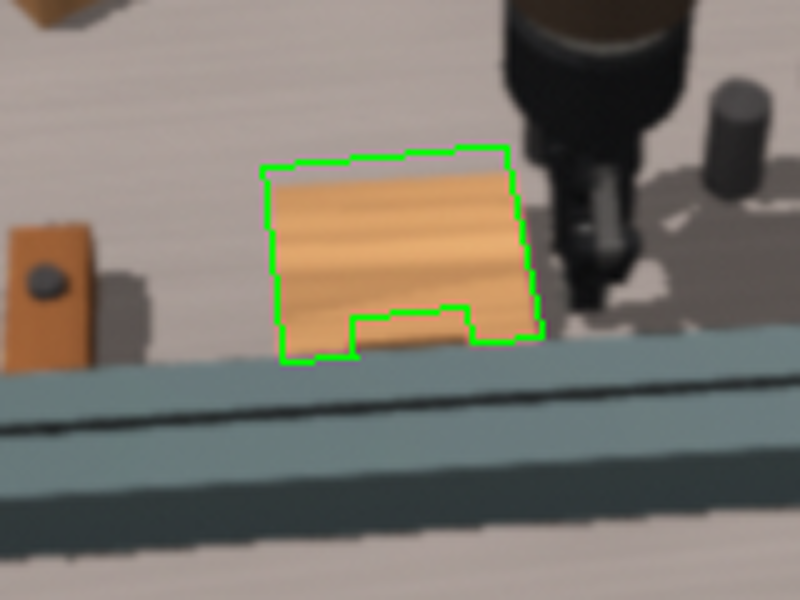

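View pics/wrist_q.png

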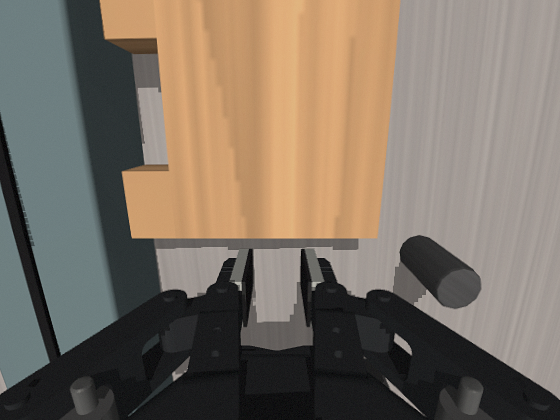

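Request:
apply_moves(
  steps=[
    {"hand": 0.3, "xyz": [-0.5, -0.4, 0], "delta_rot": [0, 0, 0]},
    {"hand": 0.3, "xyz": [-0.5, -0.9, 0], "delta_rot": [0, 0, 0]},
    {"hand": 0.3, "xyz": [-0.5, -1.4, 0], "delta_rot": [0, 0, 0]},
    {"hand": 0.3, "xyz": [-0.5, -1.9, 0], "delta_rot": [0, 0, 0]},
    {"hand": 0.3, "xyz": [-0.52, -2.4, 0], "delta_rot": [0, 0, 0]},
    {"hand": 0.3, "xyz": [-0.54, -2.9, 0], "delta_rot": [0, 0, 0]},
    {"hand": 0.3, "xyz": [-0.56, -3.4, 0], "delta_rot": [0, 0, 0]},
    {"hand": 0.3, "xyz": [-0.58, -3.8, 0], "delta_rot": [0, 0, 0]},
    {"hand": 0.3, "xyz": [-0.6, -4.0, 0], "delta_rot": [0, 0, 0]},
    {"hand": 0.3, "xyz": [-0.6, -4.0, 0], "delta_rot": [0, 0, 0]},
  ],
)

```text
clock: 17.42
position: [676.2, 21.2, 26.0]
ee_rot: [0.02, 1.0, -0.0, -0.0]
contact_force: [0.1, -0.7, -0.4]
gripper_width: 25.7
```

```bash
python3 - <<'E'
from look import *
print(apply([-.6,-4,0,0]))
look("r",(677,-45,1.53),("wrist","scene","top"))
E
```

```text
[676.5177406419449, 22.3026454759003, 25.91388133908214, 3.102400000000001]
(17.4167, array([676.2,  21.2,  26. ]), np.float64(3.1019), array([ 0.1, -0.7, -0.4]), 25.7, array([ 0.27,  0.68, -0.09,  0.  , -0.79, -0.31]))
scene [665.688 -45.208   1.549] 474 1787
top [677.709 -42.532   1.54 ] 181 1064
```

View pics/top_r.png

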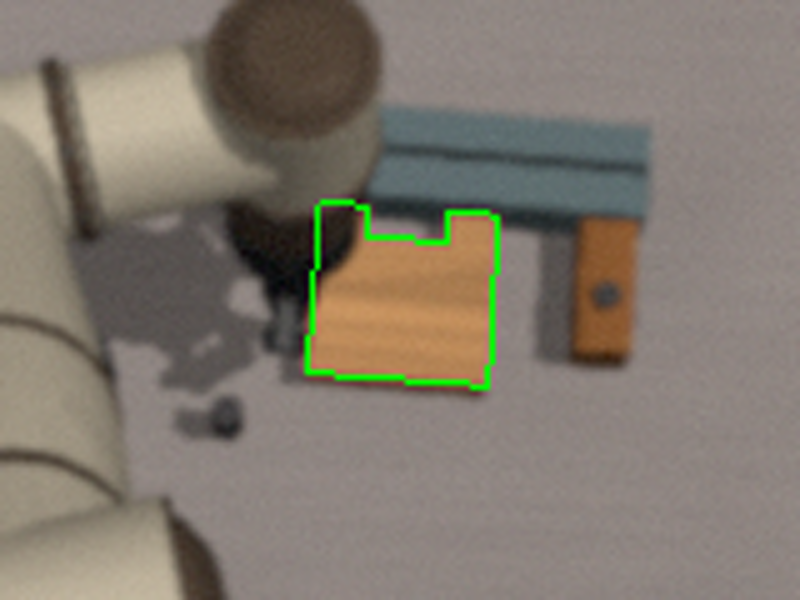

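View pics/wrist_r.png

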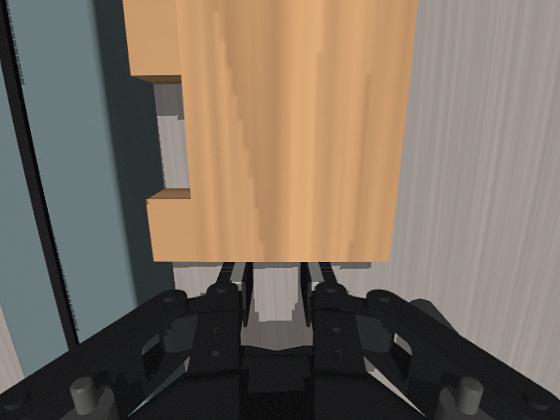

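Request:
apply_moves(
  steps=[
    {"hand": 0.3, "xyz": [0, -0.4, 0], "delta_rot": [0, 0, 0]},
    {"hand": 0.3, "xyz": [-0.02, -0.9, 0], "delta_rot": [0, 0, 0]},
    {"hand": 0.3, "xyz": [-0.04, -1.4, 0], "delta_rot": [0, 0, 0]},
    {"hand": 0.3, "xyz": [-0.05, -1.9, 0], "delta_rot": [0, 0, 0]},
    {"hand": 0.3, "xyz": [-0.06, -2.4, 0], "delta_rot": [0, 0, 0]},
    {"hand": 0.3, "xyz": [-0.07, -2.9, 0], "delta_rot": [0, 0, 0]},
    {"hand": 0.3, "xyz": [-0.08, -3.4, 0], "delta_rot": [0, 0, 0]},
    {"hand": 0.3, "xyz": [-0.09, -3.8, 0], "delta_rot": [0, 0, 0]},
    {"hand": 0.3, "xyz": [-0.1, -4.1, 0], "delta_rot": [0, 0, 0]},
    {"hand": 0.3, "xyz": [-0.1, -4.3, 0], "delta_rot": [0, 0, 0]},
    {"hand": 0.3, "xyz": [-0.1, -4.3, 0], "delta_rot": [0, 0, 0]},
  ],
)

```text
clock: 18.58
position: [675.7, -21.6, 26.0]
ee_rot: [0.02, 1.0, -0.0, 0.0]
contact_force: [-0.2, -0.4, -0.2]
gripper_width: 25.6
```

```bash
python3 - <<'E'
from look import *
print(apply([-.1,-4.3,0,0]))
look("s",(675,-88,1.53),("wrist","top"))
E
```

```text
[675.8321200214416, -20.70351599387913, 25.91388133908214, 3.102400000000001]
(18.5833, array([675.7, -21.6,  26. ]), np.float64(3.1022), array([-0.2, -0.4, -0.2]), 25.6, array([ 0.21,  0.68, -0.1 ,  0.  , -0.79, -0.25]))
top [675.49  -85.501   1.541] 203 1046
```

View pics/top_s.png

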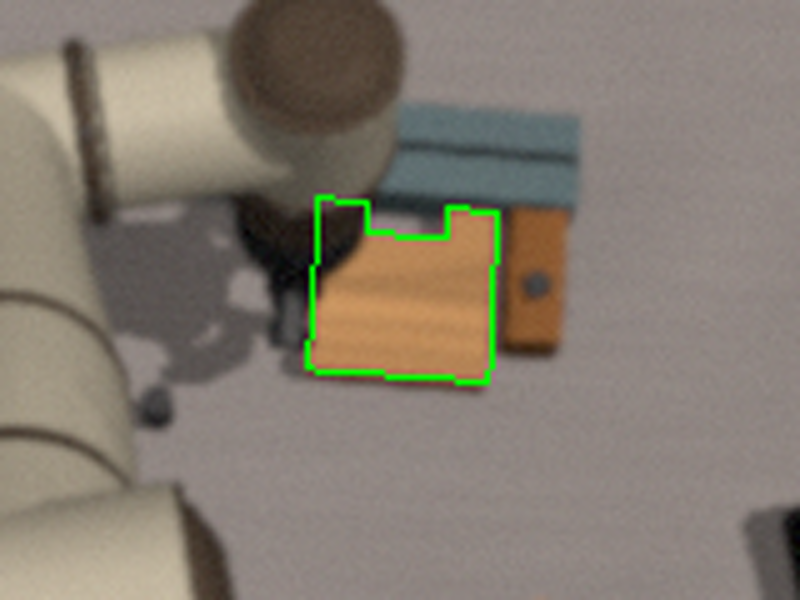

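View pics/wrist_s.png

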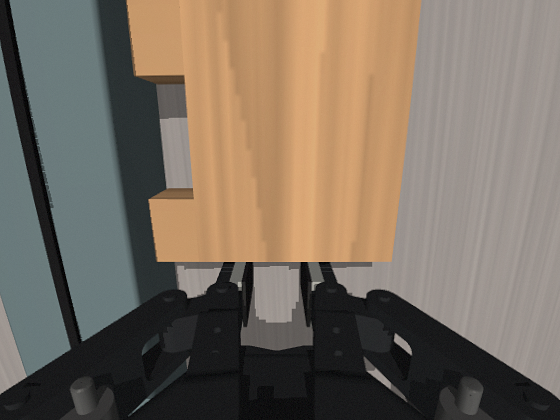

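Close to the stop; now I'll push the last few millimetres slowly.

Request:
apply_moves(
  steps=[
    {"hand": 0.3, "xyz": [-0.01, -0.15, 0], "delta_rot": [0, 0, 0]},
    {"hand": 0.3, "xyz": [-0.02, -0.3, 0], "delta_rot": [0, 0, 0]},
    {"hand": 0.3, "xyz": [-0.02, -0.5, 0], "delta_rot": [0, 0, 0]},
    {"hand": 0.3, "xyz": [-0.02, -0.5, 0], "delta_rot": [0, 0, 0]},
  ],
)

```text
clock: 19.07
position: [675.6, -26.3, 26.0]
ee_rot: [0.02, 1.0, -0.0, 0.0]
contact_force: [0.8, 0.9, 0.1]
gripper_width: 25.6
```

Request:
apply_moves(
  steps=[
    {"hand": 0.3, "xyz": [-0.01, -0.15, 0], "delta_rot": [0, 0, 0]},
    {"hand": 0.3, "xyz": [-0.02, -0.3, 0], "delta_rot": [0, 0, 0]},
    {"hand": 0.3, "xyz": [-0.02, -0.3, 0], "delta_rot": [0, 0, 0]},
  ],
)

```text
clock: 19.32
position: [675.7, -29.4, 26.0]
ee_rot: [0.02, 1.0, -0.0, -0.0]
contact_force: [-0.4, 0.2, -0.5]
gripper_width: 25.6
```

Request:
apply_moves(
  steps=[
    {"hand": 0.3, "xyz": [-0.01, -0.15, 0], "delta_rot": [0, 0, 0]},
    {"hand": 0.3, "xyz": [-0.02, -0.3, 0], "delta_rot": [0, 0, 0]},
    {"hand": 0.3, "xyz": [-0.02, -0.3, 0], "delta_rot": [0, 0, 0]},
  ],
)

```text
clock: 19.57
position: [675.7, -29.6, 26.0]
ee_rot: [0.02, 1.0, 0.001, 0.0]
contact_force: [-1.2, 8.5, 1.9]
gripper_width: 25.8
```

Request:
apply_moves(
  steps=[
    {"hand": 0.3, "xyz": [-0.01, -0.1, 0], "delta_rot": [0, 0, 0]},
    {"hand": 0.3, "xyz": [-0.02, -0.2, 0], "delta_rot": [0, 0, 0]},
    {"hand": 0.3, "xyz": [-0.02, -0.2, 0], "delta_rot": [0, 0, 0]},
  ],
)

```text
clock: 19.82
position: [675.7, -29.8, 26.0]
ee_rot: [0.019, 1.0, 0.002, 0.0]
contact_force: [-3.3, 14.1, 2.1]
gripper_width: 25.4
```

Request:
apply_moves(
  steps=[
    {"hand": 0.3, "xyz": [0, 0.6, 0], "delta_rot": [0, 0, 0]},
    {"hand": 0.3, "xyz": [0, 1.5, 0], "delta_rot": [0, 0, 0]},
    {"hand": 0.3, "xyz": [0, 3.0, 0], "delta_rot": [0, 0, 0]},
    {"hand": 0.3, "xyz": [0, 3.5, -3], "delta_rot": [0, 0, 0]},
    {"hand": 0.3, "xyz": [0, 3.5, -7], "delta_rot": [0, 0, 0]},
    {"hand": 0.3, "xyz": [0, 3.5, -10], "delta_rot": [0, 0, 0]},
    {"hand": 0.3, "xyz": [0, 3.5, -12], "delta_rot": [0, 0, 0]},
    {"hand": 0.3, "xyz": [0, 3.5, -12], "delta_rot": [0, 0, 0]},
  ],
)

```text
clock: 20.48
position: [680.4, 1.7, 152.5]
ee_rot: [0.019, 1.0, 0.0, 0.006]
contact_force: [0.4, -0.5, 0.2]
gripper_width: 25.6
```

```bash
python3 - <<'E'
from look import *
for r in ([-.02,-.5,0,0],[-.02,-.3,0,0],[-.02,-.3,0,0],[-.02,-.2,0,0],[0,3.5,-12,0]): c=apply(r)
print(c)
look("t",(675,-96,1.53),("wrist","scene","top"))
E
```

```text
[677.4935233281417, 1.2482433673312059, 145.91388133908214, 3.102400000000001]
(20.4833, array([680.4,   1.7, 152.5]), np.float64(3.104), array([ 0.4, -0.5,  0.2]), 25.6, array([ 0.24,  0.55,  0.02,  0.  , -1.03, -0.28]))
scene [661.351 -94.856   1.549] 483 1780
top [675.469 -92.982   1.531] 45 1224
```

View pics/top_t.png

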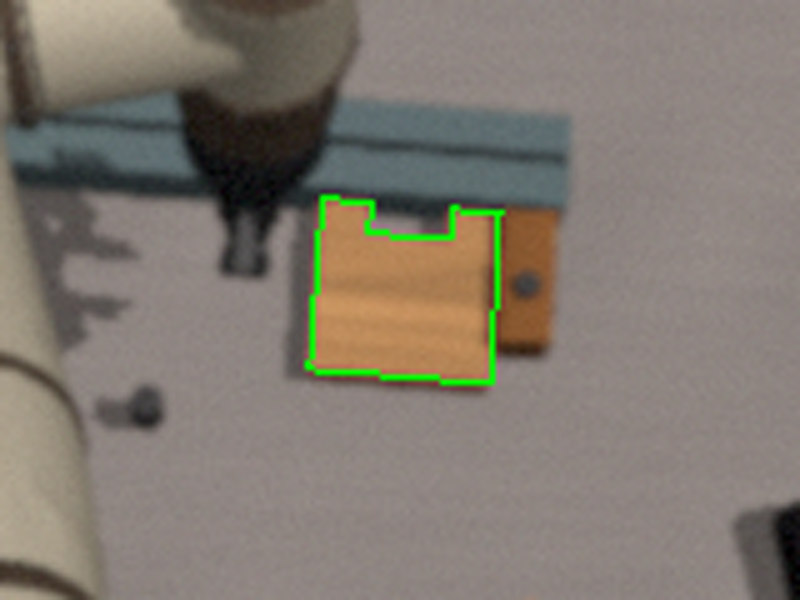

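View pics/wrist_t.png

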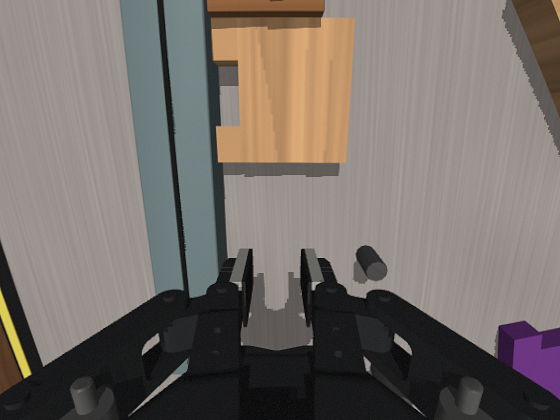

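View pics/scene_t.png

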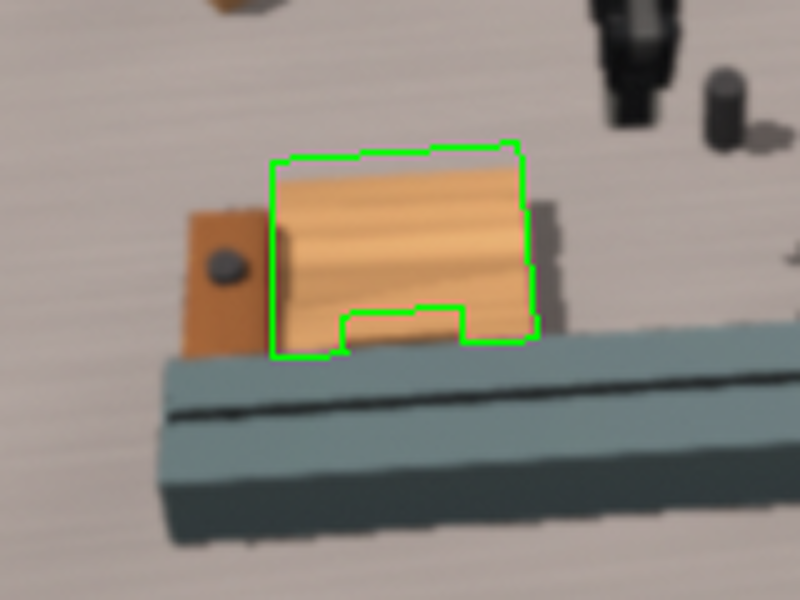

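```bash
python3 - <<'E'
from look import *
p=pickle.load(open("wrist_t.pkl","rb"))
cv2.imwrite("pics/wz.png",cv2.resize(p["frame"][0:190,180:380],None,fx=4,fy=3.15*4/3.15,interpolation=cv2.INTER_CUBIC)[:600])
def W(uv,z): return pix2w(p,uv,z)
# panel top corners z=24, measure angle of near edge and right edge
print(W([(218,161),(345,162),(354,17)],24))
# fence near top edge
print(W([(205,20),(220,180)],45))
E
```

```text
[[ 730.18563527  -42.85264916]
 [ 621.89897915  -38.13664871]
 [ 617.52903178 -147.55830943]]
[[ 726.13708244 -143.21972673]
 [ 725.43437008  -29.9946986 ]]
```

View pics/wz.png

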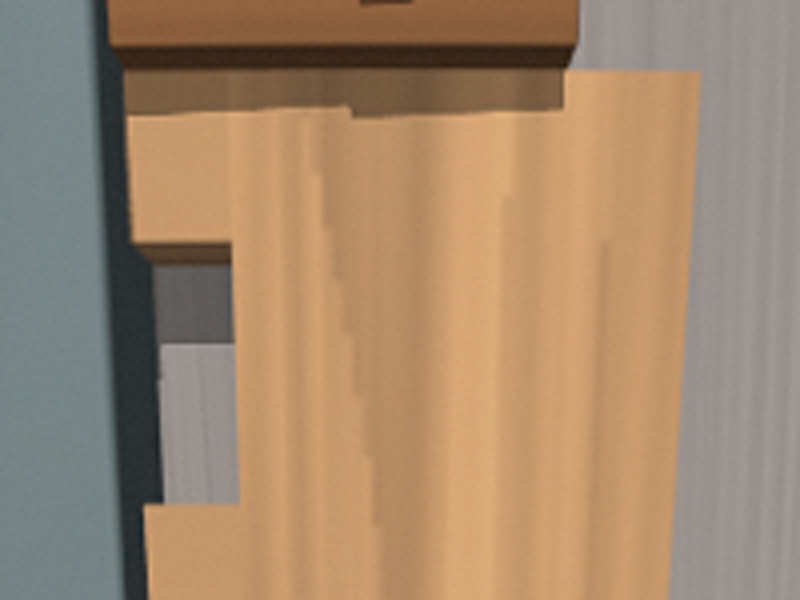

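```bash
python3 - <<'E'
from look import *
print(rows([(587,-93,100,4.6734),(587,-93,25,4.6734)]))
E
```

```text
[[np.float64(8.67), np.float64(-9.77), 4.59, -1.571], [np.float64(8.67), np.float64(-9.77), 12.09, -1.571]]
```

Request:
apply_moves(
  steps=[
    {"hand": 0.5, "xyz": [1.5, -1.5, 0], "delta_rot": [0, 0, -0.12]},
    {"hand": 0.5, "xyz": [3, -3, 0], "delta_rot": [0, 0, -0.24]},
    {"hand": 0.5, "xyz": [4.5, -4.5, 0], "delta_rot": [0, 0, -0.36]},
    {"hand": 0.5, "xyz": [6, -6.5, 0], "delta_rot": [0, 0, -0.48]},
    {"hand": 0.5, "xyz": [7.5, -8.5, 0], "delta_rot": [0, 0, -0.6]},
    {"hand": 0.5, "xyz": [8.7, -9.8, 0], "delta_rot": [0, 0, -0.72]},
    {"hand": 0.5, "xyz": [8.7, -9.8, 0], "delta_rot": [0, 0, -0.84]},
    {"hand": 0.5, "xyz": [8.7, -9.8, 0], "delta_rot": [0, 0, -0.96]},
    {"hand": 0.5, "xyz": [8.7, -9.8, 0], "delta_rot": [0, 0, -1.08]},
    {"hand": 0.5, "xyz": [8.7, -9.8, 0], "delta_rot": [0, 0, -1.2]},
    {"hand": 0.5, "xyz": [8.7, -9.8, 0], "delta_rot": [0, 0, -1.2]},
  ],
)

```text
clock: 21.65
position: [585.8, -93.8, 144.5]
ee_rot: [-0.549, 0.836, 0.001, -0.001]
contact_force: [0.1, 0.7, 0.2]
gripper_width: 42.5
```

```bash
python3 - <<'E'
from look import *
print(apply([8.7,-9.8,0,-1.2]),meas())
print(rows([(587,-93,25,4.6734)]))
E
```

```text
[586.720436742574, -93.26761113194854, 145.91388133908214, 4.302400000000001] (21.65, array([585.8, -93.8, 144.5]), np.float64(4.3042), array([0.1, 0.7, 0.2]), 42.5, array([ 0.11,  0.43, -0.22, -0.  , -0.93,  1.05]))
[[np.float64(-0.04), np.float64(-0.01), 12.09, -0.371]]
```

Request:
apply_moves(
  steps=[
    {"hand": 0.5, "xyz": [0, 0, 2], "delta_rot": [0, 0, -0.12]},
    {"hand": 0.5, "xyz": [0, 0, 5], "delta_rot": [0, 0, -0.24]},
    {"hand": 0.5, "xyz": [0, 0, 8], "delta_rot": [0, 0, -0.36]},
    {"hand": 0.5, "xyz": [0, 0, 10.5], "delta_rot": [0, 0, -0.371]},
    {"hand": 0.5, "xyz": [0, 0, 11.7], "delta_rot": [0, 0, -0.371]},
    {"hand": 0.5, "xyz": [0, 0, 12.1], "delta_rot": [0, 0, -0.371]},
    {"hand": 0.5, "xyz": [0, 0, 12.1], "delta_rot": [0, 0, -0.371]},
  ],
)

```text
clock: 22.23
position: [585.5, -93.8, 23.1]
ee_rot: [-0.693, 0.721, 0.001, -0.002]
contact_force: [-0.7, 0.4, 0.6]
gripper_width: 43.2
```

```bash
python3 - <<'E'
from look import *
print(apply([0,0,12.1,-.371]))
look("u",(675,-96,1.53),("wrist",))
E
```

```text
[586.720436742574, -93.26761113194854, 24.91388133908214, 4.673400000000001]
(22.2333, array([585.5, -93.8,  23.1]), np.float64(4.6716), array([-0.7,  0.4,  0.6]), 43.2, array([ 0.11,  0.59, -0.32,  0.  , -0.67,  1.42]))
```

View pics/wrist_u.png

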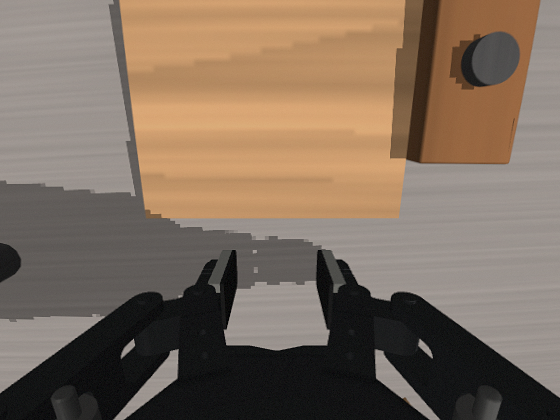

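Request:
apply_moves(
  steps=[
    {"hand": 0.5, "xyz": [0, -0.5, 0], "delta_rot": [0, 0, 0]},
    {"hand": 0.5, "xyz": [0, -1.0, 0], "delta_rot": [0, 0, 0]},
    {"hand": 0.5, "xyz": [0, -1.4, 0], "delta_rot": [0, 0, 0]},
    {"hand": 0.5, "xyz": [0, -1.7, 0], "delta_rot": [0, 0, 0]},
    {"hand": 0.5, "xyz": [0, -1.9, 0], "delta_rot": [0, 0, 0]},
    {"hand": 0.5, "xyz": [0, -1.9, 0], "delta_rot": [0, 0, 0]},
  ],
)

```text
clock: 22.78
position: [606.2, -94.4, 25.3]
ee_rot: [-0.693, 0.721, -0.0, 0.0]
contact_force: [0.3, -0.2, 0.7]
gripper_width: 42.6
```

Request:
apply_moves(
  steps=[
    {"hand": 0.5, "xyz": [0, -0.1, 0], "delta_rot": [0, 0, 0]},
    {"hand": 0.5, "xyz": [0, -0.2, 0], "delta_rot": [0, 0, 0]},
    {"hand": 0.5, "xyz": [0, -0.3, 0], "delta_rot": [0, 0, 0]},
    {"hand": 0.5, "xyz": [0, -0.3, 0], "delta_rot": [0, 0, 0]},
  ],
)

```text
clock: 23.12
position: [608.0, -94.6, 24.8]
ee_rot: [-0.693, 0.721, 0.0, -0.0]
contact_force: [-0.8, -0.9, 0.7]
gripper_width: 42.9
```

Request:
apply_moves(
  steps=[
    {"hand": 0.5, "xyz": [0, -0.1, 0], "delta_rot": [0, 0, 0]},
    {"hand": 0.5, "xyz": [0, -0.2, 0], "delta_rot": [0, 0, 0]},
    {"hand": 0.5, "xyz": [0, -0.2, 0], "delta_rot": [0, 0, 0]},
  ],
)

```text
clock: 23.37
position: [608.1, -94.7, 24.4]
ee_rot: [-0.693, 0.721, 0.002, -0.002]
contact_force: [-4.8, -0.1, 3.2]
gripper_width: 42.9
```

Request:
apply_moves(
  steps=[
    {"hand": 0.5, "xyz": [0, 0.5, 0], "delta_rot": [0, 0, 0]},
    {"hand": 0.5, "xyz": [0, 1.5, 0], "delta_rot": [0, 0, 0]},
    {"hand": 0.5, "xyz": [0, 3.0, 0], "delta_rot": [0, 0, 0]},
    {"hand": 0.5, "xyz": [0, 5, -3], "delta_rot": [0, 0, 0]},
    {"hand": 0.5, "xyz": [0, 7, -6], "delta_rot": [0, 0, 0]},
    {"hand": 0.5, "xyz": [0, 9, -10], "delta_rot": [0, 0, 0]},
    {"hand": 0.5, "xyz": [0, 9, -13], "delta_rot": [0, 0, 0]},
    {"hand": 0.5, "xyz": [0, 9, -15], "delta_rot": [0, 0, 0]},
    {"hand": 0.5, "xyz": [0, 9, -15], "delta_rot": [0, 0, 0]},
    {"hand": 0.5, "xyz": [0, 9, -15], "delta_rot": [0, 0, 0]},
  ],
)

```text
clock: 24.2
position: [521.7, -90.9, 176.8]
ee_rot: [-0.693, 0.721, -0.002, 0.002]
contact_force: [0.4, -0.4, -1.7]
gripper_width: 42.7
```

```bash
python3 - <<'E'
from look import *
look("v",(675,-96,1.53),("wrist","scene","top"))
p=pickle.load(open("scene_v.pkl","rb"));cv2.imwrite("pics/fin.png",p["frame"])
for l in ("glue_bottle","tape_measure","try_square"):
    print(l,[ (r["xyz"],r["confidence"]) for r in nets.pinpoint(p,l)[:1]])
E
```

```text
(24.2, array([521.7, -90.9, 176.8]), np.float64(4.6738), array([ 0.4, -0.4, -1.7]), 42.7, array([ 0.13,  0.29, -0.34,  0.  , -0.93,  1.4 ]))
scene [663.37  -96.469   1.551] 454 1809
top [ 600.111 -103.407    1.066] 50 50
glue_bottle [([579.6, 420.8, 3.7], 0.81)]
tape_measure [([521.8, -358.8, -3.8], 0.56)]
try_square [([309.5, 394.1, -0.4], 0.97)]
```

View pics/fin.png

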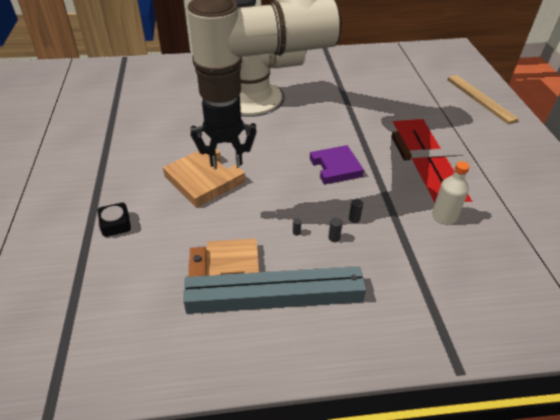

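View pics/wrist_v.png

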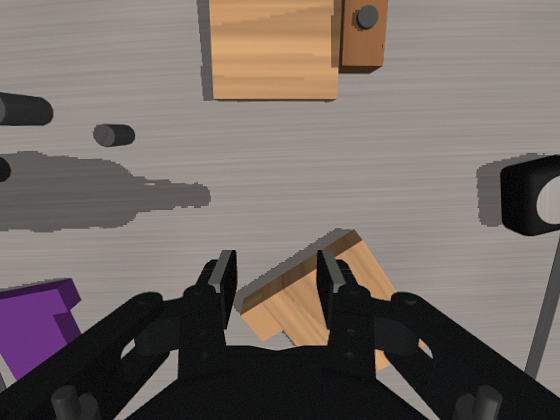

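View pics/top_v.png

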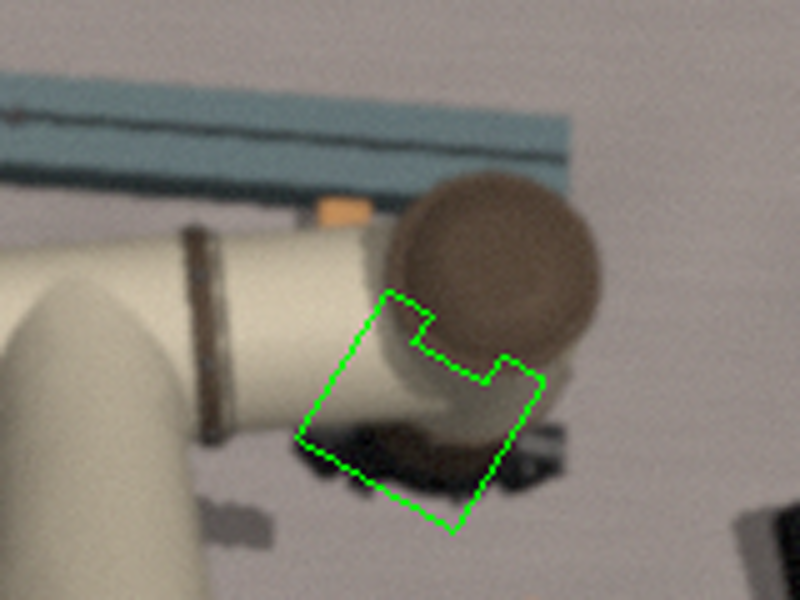

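The scene view shows the panel in the corner at (232,258), with the bystanders and decoys where they started and the gripper well clear. I'm handing it in.

```bash
python3 -c "
from bench import workorder,telemetry
print(workorder.job_done(), telemetry.read_state()['clock'])"
```

```text
the job is handed in; nothing more can be done
the job is handed in; nothing more can be done
```

The drawer front is handed in, seated in the corner against both the fence and the stop, with its notch facing the fence. The arm clock read 24.2 s at the last check, against the 61 s limit.

**How it was done**
- I spread the fingers inside the notch, so the panel was held by its notch. Before it reached the post, I drew it 20 mm to the right, because a loose first push had turned it about 11° too early.
- I turned it anticlockwise with its edge pressed on the small post, at roughly 6–9 N.
- Still held by the notch, it was drawn to about 15 mm from the fence. I then pushed it flat from behind, well clear of the stop.
- Last, I slid it along the fence until it met the stop, which pushed back at up to 14 N.

**Last checks**
- **Fence:** a final light push from behind met resistance at 608.1 mm, against 608.2 mm expected for a flush panel. The pictures showed no gap at the fence or the stop.
- **Stop:** that last push came after the stop contact, so at the stop I have only the pictures afterwards, not a second force reading.
- **Bystanders:** the glue bottle, tape measure and try square were where they started, to within about 4 mm, the accuracy of the measurement. The look-alike panels and posts look unmoved in the pictures.

**Checks that disagreed**
- In the scene camera the fence hides part of the panel, so its outline fit put the panel about 12 mm short of the fence.
- The final top-view fit failed because the arm was in the way.

I disregarded both fits and relied on the contact positions, the wrist pictures and the earlier clear top view.

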